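# Make up two sample-preparation kits

## Task

Make up two kits from the stock on the bench: the blue tray gets the red-capped bottle, the yellow-lidded pot and the rack of purple-capped tubes; the green tray gets the amber bottle and the orange tip box. The rack and the tip box each go lengthwise in the long compartment of their tray, the bottles and the pot in the small compartments, one to each, all standing upright on the tray floor. Set things down rather than dropping them, and leave the rest of the stock standing where it is.

Things in the scene. Friction and masses are not known exactly. Their poses are not given: they have to be found in the camera images.
- blue_tray: Flat blue kit tray, 236 mm (its x) by 76 mm (its y), fixed to the bench. Floor 3 mm thick, rims and partitions 4 mm thick and 12 mm high above the bench. Three compartments in a row along x, all 68 mm wide in y and centred at y = 0: a long one, 100 mm in x, centred at x = -64 mm; and two small ones, 60 mm in x, centred at x = +20 mm and x = +84 mm. Origin: centre of the underside; z up.
- green_tray: Flat green kit tray, 236 mm (its x) by 76 mm (its y), fixed to the bench. Floor 3 mm thick, rims and partitions 4 mm thick and 12 mm high above the bench. Three compartments in a row along x, all 68 mm wide in y and centred at y = 0: a long one, 100 mm in x, centred at x = -64 mm; and two small ones, 60 mm in x, centred at x = +20 mm and x = +84 mm. Origin: centre of the underside; z up.
- red_bottle_center (a point): Round screw-cap bottle standing upright: white body, red cap. 34 mm diameter up to 48 mm, then a cap 26 mm in diameter; 70 mm tall overall. Loose. The point is its centre, 35 mm above its foot; z up.
- amber_bottle_center (a point): Round screw-cap bottle standing upright: amber-brown body, white cap. 34 mm diameter up to 48 mm, then a cap 26 mm in diameter; 70 mm tall overall. Loose. The point is its centre, 35 mm above its foot; z up.
- yellow_pot_center (a point): Round sample pot standing upright: white body, yellow lid. 40 mm diameter, straight sides, 64 mm tall. Loose. The point is its centre, 32 mm above its foot; z up.
- orange_tips_center (a point): Closed pipette-tip box, orange with a small white sheet on its lid: 84 mm long (its x), 50 mm wide (its y), 64 mm tall. Loose, standing upright. The point is its centre, 32 mm above its foot; z up.
- tube_rack_center (a point): White rack block full of purple-capped tubes (two rows of four caps on top): block 84 mm long (its x), 46 mm wide (its y), 50 mm tall, 64 mm tall to the top of the caps. Loose, standing upright. The point is 32 mm above its foot, in the middle; z up.
- blue_bottle_center (a point): Round screw-cap bottle standing upright: white body, blue cap. 34 mm diameter up to 48 mm, then a cap 26 mm in diameter; 70 mm tall overall. Loose. The point is its centre, 35 mm above its foot; z up. Spare stock that stays where it is.
- black_pot_center (a point): Round sample pot standing upright: white body, black lid. 40 mm diameter, straight sides, 64 mm tall. Loose. The point is its centre, 32 mm above its foot; z up. Spare stock that stays where it is.
- grey_tips_center (a point): Closed pipette-tip box, grey with a small white sheet on its lid: 84 mm long (its x), 50 mm wide (its y), 64 mm tall. Loose, standing upright. The point is its centre, 32 mm above its foot; z up. Spare stock that stays where it is.

How it is judged:
At the end, for the whole second after the job is handed in: Every kit item at rest, upright (0.1 rad) on its tray's floor (4 mm), centre within 14 mm (long) or 15 mm (small) of a fitting compartment's centre along the tray, 18 mm across; rack and tip box along the tray (0.3 rad); the three spare items upright, within 30 mm of their start (y of red_bottle_center in the frame of blue_tray between -0.018 and 0.018 m and z of red_bottle_center in the frame of blue_tray between 0.034 and 0.042 m and angle between each of red_bottle_center, yellow_pot_center, tube_rack_center, amber_bottle_center, orange_tips_center, blue_bottle_center, black_pot_center, grey_tips_center's own z axis and vertical below 0.1 rad and (x of red_bottle_center in the frame of blue_tray between 0.005 and 0.035 m or x of red_bottle_center in the frame of blue_tray between 0.069 and 0.099 m) and linear speed of each of red_bottle, yellow_pot, tube_rack, amber_bottle, orange_tips below 0.02 m/s and angular speed of each of red_bottle, yellow_pot, tube_rack, amber_bottle, orange_tips below 0.2 rad/s and y of yellow_pot_center in the frame of blue_tray between -0.018 and 0.018 m and z of yellow_pot_center in the frame of blue_tray between 0.031 and 0.039 m and (x of yellow_pot_center in the frame of blue_tray between 0.005 and 0.035 m or x of yellow_pot_center in the frame of blue_tray between 0.069 and 0.099 m) and y of tube_rack_center in the frame of blue_tray between -0.018 and 0.018 m and z of tube_rack_center in the frame of blue_tray between 0.031 and 0.039 m and x of tube_rack_center in the frame of blue_tray between -0.078 and -0.05 m and angle between the x axis of tube_rack_center and the x axis of blue_tray, either way round below 0.3 rad and y of amber_bottle_center in the frame of green_tray between -0.018 and 0.018 m and z of amber_bottle_center in the frame of green_tray between 0.034 and 0.042 m and (x of amber_bottle_center in the frame of green_tray between 0.005 and 0.035 m or x of amber_bottle_center in the frame of green_tray between 0.069 and 0.099 m) and y of orange_tips_center in the frame of green_tray between -0.018 and 0.018 m and z of orange_tips_center in the frame of green_tray between 0.031 and 0.039 m and x of orange_tips_center in the frame of green_tray between -0.078 and -0.05 m and angle between the x axis of orange_tips_center and the x axis of green_tray, either way round below 0.3 rad and distance of each of blue_bottle_center, black_pot_center, grey_tips_center from where it was at the start of the episode below 0.03 m); the robot touches nothing.
It fails at once if the blue-capped bottle, spare stock, is displaced by more than 30 mm or knocked over (distance of blue_bottle_center from where it was at the start of the episode above 0.03 m or angle between blue_bottle_center's own z axis and vertical above 0.5 rad).
It fails at once if the black-lidded pot, spare stock, is displaced by more than 30 mm or knocked over (distance of black_pot_center from where it was at the start of the episode above 0.03 m or angle between black_pot_center's own z axis and vertical above 0.5 rad).
It fails at once if the grey tip box, spare stock, is displaced by more than 30 mm or knocked over (distance of grey_tips_center from where it was at the start of the episode above 0.03 m or angle between grey_tips_center's own z axis and vertical above 0.5 rad).
It fails at once if a kit item is dropped or thrown (out of the gripper and faster than 0.7 m/s, a fall of about 25 mm) ((contact force between the fingers and red_bottle below 0.05 N and linear speed of red_bottle above 0.7 m/s) or (contact force between the fingers and amber_bottle below 0.05 N and linear speed of amber_bottle above 0.7 m/s) or (contact force between the fingers and yellow_pot below 0.05 N and linear speed of yellow_pot above 0.7 m/s) or (contact force between the fingers and orange_tips below 0.05 N and linear speed of orange_tips above 0.7 m/s) or (contact force between the fingers and tube_rack below 0.05 N and linear speed of tube_rack above 0.7 m/s)).
It also fails if it takes over 120 s, if anything falls off the work surface, if the arm or the gripper's body presses on something with over 40 N, if the wrist force passes 120 N, or if a joint passes its speed limit or range.

## Robot

A 6-joint arm with a two-finger parallel gripper is mounted at the origin on the work surface. World frame = base frame: x ahead of the robot, y to its left, z up, the work surface at z = 0. Lengths are in m, angles in rad, forces in N, time in s.
With the tool pointing down it reaches from about 0.15 to 0.775 m from the base axis. Payload 6.1 kg.
Tool frame: the origin (TCP) lies between the finger pads; the fingertips stand 25 mm ahead of it and the grasp point (between the pads) lies 6 mm ahead of it; z points along the fingers, y is the direction in which the jaws open and shut (so a half turn about z gives the same grasp; the last joint's range is limited). The gripper opens to 85 mm and grips with 20 to 120 N. Pads are 22 mm wide; open, the fingers measure 114 mm over their backs; the gripper's body (76 mm by 85 mm) begins 54 mm behind the grasp point. The pads swing forward as they close: fully open they stand 13 mm farther back than shut.
Start: joints at [1.15, 0.126, -0.04, 1.405, 0, 1.571], TCP at [0.214, 0.479, 0.256] pointing down, gripper open.
Joint ranges: [-2.72, 2.72], [-0.95, 1.95], [-1.27, 1.35], [-1.78, 2.02], [-1.46, 1.47], [-3.14, 3.14]. Speed limits (rad/s): [2.39, 2.39, 3.01, 3.14, 3.14, 3.14].

## Interface

Orientations are given as [roll, pitch, yaw] about the fixed x, y, z axes, in that order (R = Rz(yaw) Ry(pitch) Rx(roll)).
In Python, from workcell import robot gives the robot as it stands.
- The arm moves only by the tool carry_out, never from a script. Its argument "increments" is a list of rows, each a list of 7 numbers: the shift along the tool's x, y, z in units of 25 mm (1.0 is 25 mm), then the turn, a rotation vector about the tool's x, y, z in units of 5 degrees (1.0 is 5 degrees), then the finger opening in mm, from 0 to 85.4. A call has 1 to 8 rows; each row shifts and turns the commanded pose from where the row before left it, along the tool's axes as they then stand; what a row does not reach is not made up. A row lasts 1/12 s, in which the tool goes at most 41.7 mm and 7.16 degrees, less where a joint would pass 70% of its speed; a pose out of reach is approached as far as the arm can. A call is refused whole if a number of a shift passes 1 or a number of a turn 1, either way. A call with a gripper value outside its range is refused whole. The fingers move at their own pace and stop on an object; "newtons" is the grip in N (left out, the last holds). Time passes only in rows, so rows that do not move let the fingers close. It gives the time, the measured TCP pose, the force and the opening at its end, in the units of the state.
- robot.state(): the state, without advancing time (a new reading comes with each control period).
- robot.snapshot(name): name is "side" or "top" or "wrist"; returns a dict with "pixels" (420x560x3 uint8, red, green, blue), "range_z" (420x560 float32, m along the optical axis (not along the pixel's ray), 0 where there is no reading), "fovy" (degrees; the focal length in pixels is half the picture's height over the tangent of half this angle, whatever the lens; pixels are square), "cx", "cy" (the principal point, pixels), "D" ([k1, k2, p1, p2, k3] as OpenCV has them; the pictures are not rectified), "extrinsics" (4x4, takes a point from world to camera coordinates). Camera axes: x right, y down, z forward; pixel columns grow to the right and rows downward; lengths in m; the calibration is good to about 2 mm. A picture is of the moment at which its call begins.
- robot.hand_in(): hands the job in, once; it reports no verdict.
Trained networks look in the newest picture that a camera, given by its name, has taken for a name from the list of things; names that differ only in an ending like _2 or _b are one class to them, and where a whole thing is asked for, a point or a joint stands for the part that bears it (a point fixed in the world has none). Each returns a list of dicts, best first, with "score" (0 to 1); they miss things now and then, are a little off and sometimes report something else, mostly with a low value. They report only what shows in the picture. A call takes as long as a camera call.
- robot.boxes_of(query, camera): "rect" ([centre column, centre row, width, height] in pixels, round what is visible of it).
- robot.mark_of(query, camera): "pixel" ([column, row] in pixels: a listed point, or the origin of a listed thing).
The state is a dict: "time_s": time; "q": joint angles; "qd": joint speeds; "joint_torque": joint torques, N m; "position": TCP position; "tcp_rot": TCP orientation; "force": force on the tool from outside, world axes, zero at the start; "torque": the same for the moment, N m; "gripper_width": opening from 0.0 (shut) to 1.0 (fully open).
Only numpy, scipy, OpenCV 4.12 (cv2) and the standard library are available. Lean on these libraries where they do the work, as an engineer would, in place of code of your own. Each camera call takes 0.05 s, during which the arm holds its last target.

## Working session

There is one attempt and no reset: what is moved stays moved. The work goes in short steps, Python scripts to look and compute and a tool call to move; the robot and the scene stay as the last step left them, time stands still between calls to the robot, and variables do not carry over. Pictures are saved under pics/ and viewed, and the job is handed in when it is done.

Besides the shell and the picture viewer there is one more tool, called as a command line: name --pt "numbers of a row" for each row, then --argument value for the rest. carry_out: Moves the arm, as the interface text tells. Its arguments: {"type":"object","properties":{"increments":{"type":"array","items":{"type":"array","items":{"type":"number"}}},"newtons":{"type":"number"}},"required":["increments"]}

```bash
ls; mkdir -p pics
cat > h.py <<'E'
import numpy as np, cv2
from workcell import robot
def snap(n,save=None):
    s=robot.snapshot(n)
    if save: cv2.imwrite('pics/'+save,s['pixels'][:,:,::-1])
    return s
def K(s):
    h=s['pixels'].shape[0]; f=h/2/np.tan(np.radians(s['fovy'])/2)
    return np.array([[f,0,s['cx']],[0,f,s['cy']],[0,0,1]])
def cloud(s):
    k=K(s); h,w=s['range_z'].shape
    u,v=np.meshgrid(np.arange(w),np.arange(h))
    p=cv2.undistortPoints(np.stack([u,v],-1).reshape(-1,1,2).astype(np.float64),k,np.array(s['D'],float)).reshape(h,w,2)
    z=s['range_z']; P=np.stack([p[...,0]*z,p[...,1]*z,z],-1)
    E=np.array(s['extrinsics']); P=(P-E[:3,3])@E[:3,:3]
    P[z<=0]=np.nan
    return P
def onplane(s,px,zz):
    k=K(s); p=cv2.undistortPoints(np.array(px,float).reshape(-1,1,2),k,np.array(s['D'],float)).reshape(-1,2)
    E=np.array(s['extrinsics']); R=E[:3,:3]; c=-R.T@E[:3,3]
    d=np.c_[p,np.ones(len(p))]@R
    return c+d*((zz-c[2])/d[:,2])[:,None]
E
python3 - <<'E'
from h import *
s=snap('top','top0.png'); snap('side','side0.png')
print(s['extrinsics'],s['fovy'])
for n,h in [('blue_tray',0),('green_tray',0),('red_bottle_center',.035),('amber_bottle_center',.035),('yellow_pot_center',.032),('orange_tips_center',.032),('tube_rack_center',.032),('blue_bottle_center',.035),('black_pot_center',.032),('grey_tips_center',.032)]:
    for r in robot.mark_of(n,'top')[:2]:
        print(n,round(r['score'],2),np.round(r['pixel']),onplane(s,r['pixel'],h).round(3))
st=robot.state();print(st)
E
```

```text
pics
[[ 0.01608363 -0.99960252  0.02315432 -0.02071671]
 [-0.99176471 -0.01889169 -0.12667227  0.54941479]
 [ 0.12705934 -0.02092629 -0.99167435  1.11464091]
 [ 0.          0.          0.          1.        ]] 45.93235905674088
blue_tray 0.8 [133. 238.] [[0.481 0.318 0.   ]]
green_tray 0.89 [399. 230.] [[ 0.512 -0.319  0.   ]]
red_bottle_center 0.57 [324. 210.] [[ 0.554 -0.132  0.035]]
amber_bottle_center 0.73 [214. 257.] [[0.44  0.119 0.035]]
yellow_pot_center 0.71 [320. 263.] [[ 0.429 -0.124  0.032]]
orange_tips_center 0.84 [209. 202.] [[0.567 0.137 0.032]]
blue_bottle_center 0.55 [268. 152.] [[0.687 0.001 0.035]]
black_pot_center 0.72 [214. 260.] [[0.433 0.121 0.032]]
black_pot_center 0.6 [220. 155.] [[0.678 0.113 0.032]]
grey_tips_center 0.64 [320. 151.] [[ 0.695 -0.123  0.032]]
{'time_s': 0.6, 'q': array([ 1.14998625e+00,  1.25768239e-01, -3.95977839e-02,  1.40537743e+00,
        1.83723482e-05,  1.57079016e+00]), 'qd': array([ 0.00037885,  0.00082222,  0.00019906,  0.0001464 , -0.00307249,
        0.00077755]), 'joint_torque': array([ 5.90112068e-04, -4.35436141e+01,  3.52942765e+01,  1.02389269e-03,
        7.72694625e-05, -1.05310653e-05]), 'position': array([0.21445424, 0.47919184, 0.25631222]), 'tcp_rot': array([ 3.14153978e+00, -1.83720222e-05,  2.72078874e+00]), 'force': array([ 0.22031347,  0.09673429, -0.12727479]), 'torque': array([-0.00051091, -0.03031105, -0.02245394]), 'gripper_width': 0.9973719736184394}
```

View pics/top0.png

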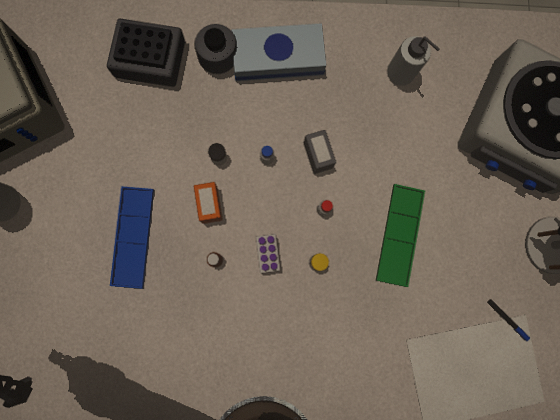

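View pics/side0.png

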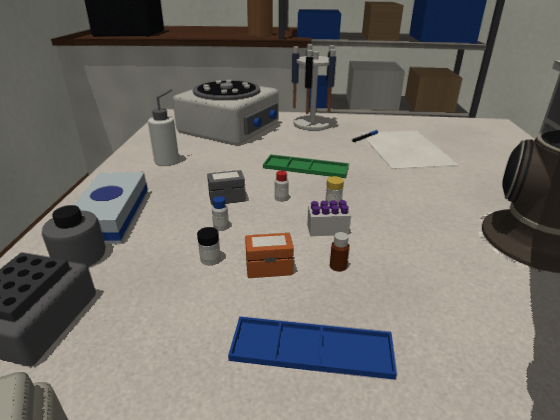

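The top picture shows the blue tray at about (133,238) and the green tray at (400,235), each with its long compartment toward the robot. The stock stands in between: amber (214,260), rack (268,254), yellow (320,262), orange box (207,202), red (326,207), with the spares in the row at about y=152. Next I'll measure exact poses from depth and colour.

```bash
cat > meas.py <<'E'
from h import *
def tops(s,lo=.02,hi=.09):
    P=cloud(s); m=((P[...,2]>lo)&(P[...,2]<hi)&(P[...,0]>.3)&(P[...,0]<.78)&(abs(P[...,1])<.45)).astype(np.uint8)
    n,l,st,c=cv2.connectedComponentsWithStats(m)
    for i in range(1,n):
        if st[i,4]<25: continue
        Q=P[l==i]; zt=np.percentile(Q[:,2],95); T=Q[Q[:,2]>zt-.008]
        r=cv2.minAreaRect((T[:,:2]*1000).astype(np.float32))
        print('px',c[i].round(),'n',st[i,4],len(T),'ztop %.3f'%zt,'med',np.median(T[:,:2],0).round(4),'rect mm',np.round(r[0],1),np.round(r[1],1),round(r[2],1))
def tray(s,ch):
    P=cloud(s); a=s['pixels'].astype(int); o=[i for i in range(3) if i!=ch]
    m=(a[...,ch]>1.6*np.maximum(a[...,o[0]],a[...,o[1]]*(1 if ch==1 else 1)))&(a[...,ch]>40)&(P[...,2]<.03)&(P[...,0]>.3)&(P[...,0]<.7)
    m=m.astype(np.uint8);n,l,st,c=cv2.connectedComponentsWithStats(m);i=1+np.argmax(st[1:,4])
    Q=P[l==i]
    r=cv2.minAreaRect((Q[:,:2]*1000).astype(np.float32))
    ys,xs=np.nonzero(l==i)
    px=cv2.boxPoints(cv2.minAreaRect(np.c_[xs,ys].astype(np.float32)))
    W=onplane(s,px,.012)[:,:2]*1000
    r2=cv2.minAreaRect(W.astype(np.float32))
    print('tray',ch,st[i,4],'cloud',np.round(r[0],1),np.round(r[1],1),round(r[2],1),'z',np.median(Q[:,2]).round(4),'plane',np.round(r2[0],1),np.round(r2[1],1),round(r2[2],1))
if __name__=='__main__':
    s=snap('top'); tops(s); tray(s,2); tray(s,1)
    P=cloud(s); print('bench z',np.nanmedian(P[280:300,180:360,2]))
E
python3 meas.py
```

```text
px [319. 151.] n 886 730 ztop 0.067 med [ 0.6911 -0.1189] rect mm [ 691.2 -119. ] [84.3 49.6] 18.3
px [217. 153.] n 296 232 ztop 0.066 med [0.68   0.1186] rect mm [680.6 119.2] [39.3 37.8] 56.8
px [267. 154.] n 201 96 ztop 0.073 med [0.6817 0.0034] rect mm [681.5   3.4] [23.8 22.9] 0.8
px [208. 202.] n 892 805 ztop 0.067 med [0.5637 0.1372] rect mm [563.9 137.6] [84.3 50.3] 11.0
px [325. 208.] n 187 88 ztop 0.072 med [ 0.5572 -0.1341] rect mm [ 558. -134.] [22.4 22.1] 60.3
px [268. 253.] n 749 310 ztop 0.066 med [ 0.4512 -0.0024] rect mm [449.3  -2.9] [74.6 34.4] 7.7
px [214. 260.] n 185 103 ztop 0.072 med [0.4334 0.119 ] rect mm [433.6 119. ] [22.2 22.7] 1.0
px [319. 262.] n 256 231 ztop 0.066 med [ 0.4311 -0.118 ] rect mm [ 431.2 -120. ] [35.9 36.6] 1.1
tray 2 3056 cloud [484.2 318.4] [ 75.8 235.1] 86.4 z 0.0034 plane [484.2 319.1] [ 78.1 237.6] 86.4
tray 1 3018 cloud [ 500.9 -318.6] [ 77.2 235.9] 79.0 z 0.0032 plane [ 500.5 -319.1] [ 76.9 239.1] 78.8
bench z -0.00027765809597326
```

```bash
cat > plan.py <<'E'
import sys
from h import *
from scipy.spatial.transform import Rotation as Ro
def plan(x,y,z,deg,open_mm,n=None):
    st=robot.state(); p=np.array(st['position']); R=Ro.from_euler('xyz',st['tcp_rot'])
    T=Ro.from_euler('xyz',[np.pi,0,np.radians(deg)])
    rv=(R.inv()*T).as_rotvec(); d=np.array([x,y,z])-p
    tz=np.degrees(rv)/5; print('t %.2f'%st['time_s'],'pos',p.round(4),'rot',np.degrees(st['tcp_rot']).round(2),'d mm',(d*1000).round(1),'turn units',tz.round(2),'w',round(st['gripper_width'],3))
    if n is None: n=int(max(np.ceil(np.linalg.norm(d)/.0249),np.ceil(np.abs(tz).max()/.99),1))
    step=Ro.from_rotvec(rv/n); C=R; rows=[]
    for i in range(n):
        s=C.inv().apply(d/n)/.025; rows.append(list(s.round(2)+0)+list((tz/n).round(2)+0)+[open_mm]); C=C*step
    for i in range(0,n,8): print('['+','.join('['+','.join('%g'%v for v in r)+']' for r in rows[i:i+8])+']')
if __name__=='__main__':
    a=list(map(float,sys.argv[1:])); plan(*a[:5],n=int(a[5]) if len(a)>5 else None)
E
python3 plan.py .564 .1375 .13 11 85
```

```text
t 0.65 pos [0.2144 0.4792 0.2563] rot [180.   -0.  155.9] d mm [ 349.6 -341.7 -126.3] turn units [-0.   -0.   28.98] w 1.003
[[-0.61,-0.23,0.17,0,0,0.97,85],[-0.63,-0.17,0.17,0,0,0.97,85],[-0.64,-0.12,0.17,0,0,0.97,85],[-0.65,-0.07,0.17,0,0,0.97,85],[-0.65,-0.01,0.17,0,0,0.97,85],[-0.65,0.04,0.17,0,0,0.97,85],[-0.64,0.1,0.17,0,0,0.97,85],[-0.63,0.15,0.17,0,0,0.97,85]]
[[-0.62,0.21,0.17,0,0,0.97,85],[-0.6,0.26,0.17,0,0,0.97,85],[-0.58,0.31,0.17,0,0,0.97,85],[-0.55,0.35,0.17,0,0,0.97,85],[-0.52,0.4,0.17,0,0,0.97,85],[-0.48,0.44,0.17,0,0,0.97,85],[-0.44,0.48,0.17,0,0,0.97,85],[-0.4,0.52,0.17,0,0,0.97,85]]
[[-0.35,0.55,0.17,0,0,0.97,85],[-0.31,0.57,0.17,0,0,0.97,85],[-0.26,0.6,0.17,0,0,0.97,85],[-0.21,0.62,0.17,0,0,0.97,85],[-0.15,0.63,0.17,0,0,0.97,85],[-0.1,0.64,0.17,0,0,0.97,85],[-0.05,0.65,0.17,0,0,0.97,85],[0.01,0.65,0.17,0,0,0.97,85]]
[[0.06,0.65,0.17,0,0,0.97,85],[0.12,0.64,0.17,0,0,0.97,85],[0.17,0.63,0.17,0,0,0.97,85],[0.22,0.61,0.17,0,0,0.97,85],[0.28,0.59,0.17,0,0,0.97,85],[0.32,0.57,0.17,0,0,0.97,85]]
```

carry_out --pt "0 0 0.1 0 0 1 85" --pt "0 0 0.1 0 0 1 85" --pt "0 0 0.1 0 0 1 85" --pt "0 0 0.1 0 0 1 85" --pt "0 0 0.1 0 0 1 85" --pt "0 0 0.1 0 0 1 85" --pt "0 0 0.1 0 0 1 85" --pt "0 0 0.1 0 0 1 85" --newtons 60

```text
time_s: 1.32
position: [0.2145, 0.4792, 0.2362]
tcp_rot: [3.142, -0.0, 2.018]
force: [0.1, -0.2, 0.4]
gripper_width: 0.997
```

carry_out --pt "0 0 0.1 0 0 1 85" --pt "0 0 0.1 0 0 1 85" --pt "0 0 0.1 0 0 1 85" --pt "0 0 0.1 0 0 1 85" --pt "0 0 0.1 0 0 1 85" --pt "0 0 0.1 0 0 1 85" --pt "0 0 0.1 0 0 1 85" --pt "0 0 0.1 0 0 1 85"

```text
time_s: 1.98
position: [0.2145, 0.4792, 0.2162]
tcp_rot: [-3.142, 0.0, 1.32]
force: [0.1, -0.5, 0.8]
gripper_width: 0.992
```

carry_out --pt "0 0 0.1 0 0 1 85" --pt "0 0 0.1 0 0 1 85" --pt "0 0 0.1 0 0 1 85" --pt "0 0 0.1 0 0 1 85" --pt "0 0 0.1 0 0 1 85" --pt "0 0 0.1 0 0 1 85" --pt "0 0 0.1 0 0 1 85" --pt "0 0 0.1 0 0 1 85"

```text
time_s: 2.65
position: [0.329, 0.3995, 0.1962]
tcp_rot: [-3.036, 0.025, 0.827]
force: [0.1, 0.5, 0.0]
gripper_width: 0.994
```

carry_out --pt "0 0 0.1 0 0 1 85" --pt "0 0 0.1 0 0 1 85" --pt "0 0 0.1 0 0 1 85" --pt "0 0 0.1 0 0 1 85" --pt "0 0 0.1 0 0 1 85"

```text
time_s: 3.07
position: [0.3995, 0.3094, 0.1838]
tcp_rot: [-2.961, 0.085, 0.563]
force: [1.0, -1.3, 0.3]
gripper_width: 0.995
```

```bash
python3 plan.py .564 .1375 .13 11 85
```

```text
t 3.07 pos [0.3995 0.3094 0.1838] rot [-169.66    4.86   32.24] d mm [ 164.5 -171.9  -53.8] turn units [-1.86  1.34  4.15] w 0.995
[[0.21,0.95,0.03,-0.19,0.13,0.41,85],[0.24,0.94,0.05,-0.19,0.13,0.41,85],[0.27,0.93,0.06,-0.19,0.13,0.41,85],[0.31,0.92,0.08,-0.19,0.13,0.41,85],[0.34,0.91,0.1,-0.19,0.13,0.41,85],[0.37,0.89,0.12,-0.19,0.13,0.41,85],[0.4,0.88,0.14,-0.19,0.13,0.41,85],[0.43,0.86,0.16,-0.19,0.13,0.41,85]]
[[0.46,0.84,0.18,-0.19,0.13,0.41,85],[0.49,0.82,0.2,-0.19,0.13,0.41,85]]
```

```bash
python3 -c "
from h import *
s=robot.state();print(s['q'].round(3),s['qd'].round(3))"
```

```text
[ 0.563  0.161 -0.17   1.324  0.18   3.142] [-0.629  0.075 -0.006  0.094  0.163  0.   ]
```

The last joint hit its range limit: its sign is opposite to what I assumed, so q6 = q1 + π − yaw. The right family is yaw ≈ 180° + θ, so I'll turn back the other way.

```bash
python3 plan.py .42 .28 .19 190.7 85
```

```text
t 3.07 pos [0.3995 0.3094 0.1838] rot [-169.66    4.86   32.24] d mm [ 20.5 -29.4   6.2] turn units [ -1.89  -2.6  -31.64] w 0.995
[[0,0.04,-0.02,-0.06,-0.08,-0.99,85],[0,0.04,-0.02,-0.06,-0.08,-0.99,85],[-0.01,0.04,-0.02,-0.06,-0.08,-0.99,85],[-0.01,0.04,-0.02,-0.06,-0.08,-0.99,85],[-0.01,0.04,-0.01,-0.06,-0.08,-0.99,85],[-0.02,0.04,-0.01,-0.06,-0.08,-0.99,85],[-0.02,0.04,-0.01,-0.06,-0.08,-0.99,85],[-0.02,0.04,-0.01,-0.06,-0.08,-0.99,85]]
[[-0.03,0.03,-0.01,-0.06,-0.08,-0.99,85],[-0.03,0.03,-0.01,-0.06,-0.08,-0.99,85],[-0.03,0.03,-0.01,-0.06,-0.08,-0.99,85],[-0.04,0.03,-0.01,-0.06,-0.08,-0.99,85],[-0.04,0.02,-0.01,-0.06,-0.08,-0.99,85],[-0.04,0.02,-0.01,-0.06,-0.08,-0.99,85],[-0.04,0.02,-0.01,-0.06,-0.08,-0.99,85],[-0.04,0.01,-0.01,-0.06,-0.08,-0.99,85]]
[[-0.04,0.01,-0.01,-0.06,-0.08,-0.99,85],[-0.04,0.01,-0.01,-0.06,-0.08,-0.99,85],[-0.04,0,-0.01,-0.06,-0.08,-0.99,85],[-0.04,0,-0.01,-0.06,-0.08,-0.99,85],[-0.04,-0.01,-0.01,-0.06,-0.08,-0.99,85],[-0.04,-0.01,-0.01,-0.06,-0.08,-0.99,85],[-0.04,-0.01,-0.01,-0.06,-0.08,-0.99,85],[-0.04,-0.02,-0.01,-0.06,-0.08,-0.99,85]]
[[-0.04,-0.02,-0.01,-0.06,-0.08,-0.99,85],[-0.04,-0.02,-0.01,-0.06,-0.08,-0.99,85],[-0.04,-0.03,-0.01,-0.06,-0.08,-0.99,85],[-0.03,-0.03,-0.01,-0.06,-0.08,-0.99,85],[-0.03,-0.03,-0.01,-0.06,-0.08,-0.99,85],[-0.03,-0.03,-0.01,-0.06,-0.08,-0.99,85],[-0.03,-0.04,-0.01,-0.06,-0.08,-0.99,85],[-0.02,-0.04,-0.01,-0.06,-0.08,-0.99,85]]
```

carry_out --pt "0 0 0 0 0 -1 85" --pt "0 0 0 0 0 -1 85" --pt "0 0 0 0 0 -1 85" --pt "0 0 0 0 0 -1 85" --pt "0 0 0 0 0 -1 85" --pt "0 0 0 0 0 -1 85" --pt "0 0 0 0 0 -1 85" --pt "0 0 0 0 0 -1 85"

```text
time_s: 3.73
position: [0.3988, 0.3103, 0.1839]
tcp_rot: [-2.95, -0.051, 1.255]
force: [0.0, -0.9, -0.6]
gripper_width: 0.994
```

```bash
python3 plan.py .42 .28 .19 190.7 85 | head -2
```

```text
t 3.73 pos [0.3988 0.3103 0.1839] rot [-169.01   -2.91   71.93] d mm [ 21.2 -30.3   6.1] turn units [ -0.75  -2.63 -23.61] w 0.994
[[-0.04,0.05,-0.02,-0.03,-0.11,-0.98,85],[-0.04,0.04,-0.02,-0.03,-0.11,-0.98,85],[-0.04,0.04,-0.02,-0.03,-0.11,-0.98,85],[-0.05,0.04,-0.02,-0.03,-0.11,-0.98,85],[-0.05,0.03,-0.02,-0.03,-0.11,-0.98,85],[-0.05,0.03,-0.02,-0.03,-0.11,-0.98,85],[-0.06,0.02,-0.02,-0.03,-0.11,-0.98,85],[-0.06,0.02,-0.02,-0.03,-0.11,-0.98,85]]
```

carry_out --pt "0 0 0 -0.03 -0.11 -0.98 85" --pt "0 0 0 -0.03 -0.11 -0.98 85" --pt "0 0 0 -0.03 -0.11 -0.98 85" --pt "0 0 0 -0.03 -0.11 -0.98 85" --pt "0 0 0 -0.03 -0.11 -0.98 85" --pt "0 0 0 -0.03 -0.11 -0.98 85" --pt "0 0 0 -0.03 -0.11 -0.98 85" --pt "0 0 0 -0.03 -0.11 -0.98 85"

```text
time_s: 4.4
position: [0.3988, 0.3103, 0.1838]
tcp_rot: [-3.019, -0.083, 1.945]
force: [-0.8, 0.0, 0.1]
gripper_width: 0.993
```

carry_out --pt "0 0 0 -0.03 -0.11 -0.98 85" --pt "0 0 0 -0.03 -0.11 -0.98 85" --pt "0 0 0 -0.03 -0.11 -0.98 85" --pt "0 0 0 -0.03 -0.11 -0.98 85" --pt "0 0 0 -0.03 -0.11 -0.98 85" --pt "0 0 0 -0.03 -0.11 -0.98 85" --pt "0 0 0 -0.03 -0.11 -0.98 85" --pt "0 0 0 -0.03 -0.11 -0.98 85"

```text
time_s: 5.07
position: [0.3987, 0.3103, 0.1838]
tcp_rot: [-3.094, -0.064, 2.635]
force: [0.3, -0.0, -0.4]
gripper_width: 0.996
```

carry_out --pt "0 0 0 -0.03 -0.11 -0.98 85" --pt "0 0 0 -0.03 -0.11 -0.98 85" --pt "0 0 0 -0.03 -0.11 -0.98 85" --pt "0 0 0 -0.03 -0.11 -0.98 85" --pt "0 0 0 -0.03 -0.11 -0.98 85" --pt "0 0 0 -0.03 -0.11 -0.98 85" --pt "0 0 0 -0.03 -0.11 -0.98 85" --pt "0 0 0 -0.03 -0.11 -0.98 85"

```text
time_s: 5.73
position: [0.3987, 0.3103, 0.1839]
tcp_rot: [-3.139, -0.002, -2.962]
force: [0.5, 0.0, 0.1]
gripper_width: 0.997
```

```bash
python3 plan.py .564 .1375 .13 190.7 85; python3 -c "
from h import *
s=robot.state();print(s['q'].round(3),s['qd'].round(3))"
```

```text
t 5.73 pos [0.3987 0.3103 0.1839] rot [-1.7983e+02 -1.1000e-01 -1.6972e+02] d mm [ 165.3 -172.8  -53.9] turn units [-0.03 -0.02 -0.08] w 0.997
[[-0.53,-0.8,0.22,0,0,-0.01,85],[-0.53,-0.8,0.22,0,0,-0.01,85],[-0.53,-0.8,0.22,0,0,-0.01,85],[-0.53,-0.8,0.22,0,0,-0.01,85],[-0.53,-0.8,0.22,0,0,-0.01,85],[-0.52,-0.8,0.22,0,0,-0.01,85],[-0.52,-0.8,0.22,0,0,-0.01,85],[-0.52,-0.8,0.22,0,0,-0.01,85]]
[[-0.52,-0.8,0.22,0,0,-0.01,85],[-0.52,-0.8,0.22,0,0,-0.01,85]]
[ 0.662  0.101 -0.227  1.246 -0.002  0.483] [ 0.017 -0.091 -0.1   -0.125 -0.029 -1.002]
```

carry_out --pt "-0.53 -0.8 0.2 0 0 0 85" --pt "-0.53 -0.8 0.2 0 0 0 85" --pt "-0.53 -0.8 0.2 0 0 0 85" --pt "-0.53 -0.8 0.2 0 0 0 85" --pt "-0.53 -0.8 0.2 0 0 0 85" --pt "-0.53 -0.8 0.2 0 0 0 85" --pt "-0.53 -0.8 0.2 0 0 0 85" --pt "-0.53 -0.8 0.2 0 0 0 85"

```text
time_s: 6.4
position: [0.5316, 0.1701, 0.1439]
tcp_rot: [-3.139, -0.002, -2.967]
force: [0.3, -0.1, -0.5]
gripper_width: 1.0
```

carry_out --pt "-0.5 -0.8 0.2 0 0 0 85" --pt "-0.5 -0.8 0.2 0 0 0 85" --pt "0 0 0 0 0 0 85"

```text
time_s: 6.65
position: [0.5644, 0.1333, 0.1329]
tcp_rot: [-3.137, -0.003, -2.97]
force: [-0.6, -0.2, -0.6]
gripper_width: 0.995
```

```bash
python3 plan.py .564 .1375 .044 190.7 85 4
python3 - <<'E'
from meas import *
s=snap('wrist','w1.png'); snap('top','t1.png'); tops(s)
E
```

```text
t 6.65 pos [0.5644 0.1333 0.1329] rot [-1.7976e+02 -1.6000e-01 -1.7016e+02] d mm [ -0.4   4.2 -88.9] turn units [-0.05 -0.03 -0.17] w 0.995
[[-0.01,0.05,0.89,-0.01,-0.01,-0.04,85],[-0.01,0.05,0.89,-0.01,-0.01,-0.04,85],[-0.01,0.04,0.89,-0.01,-0.01,-0.04,85],[0,0.04,0.89,-0.01,-0.01,-0.04,85]]
px [72. 31.] n 6538 2358 ztop 0.064 med [ 4.768e-01 -1.000e-04] rect mm [473.9   1.6] [25.2 37.5] 8.2
px [292.   9.] n 1024 566 ztop 0.053 med [0.446  0.1217] rect mm [446.1 121.4] [ 6.7 27.1] 9.5
px [285. 224.] n 13708 12942 ztop 0.065 med [0.5586 0.137 ] rect mm [563.3 137.8] [83.8 50.4] 10.5
px [ 70. 321.] n 639 207 ztop 0.049 med [0.6656 0.0007] rect mm [667.1  -1.7] [ 5.  22.4] 17.8
px [229. 355.] n 2228 574 ztop 0.063 med [0.6621 0.1135] rect mm [665.5 116. ] [12.7 36.4] 13.7
```

View pics/w1.png

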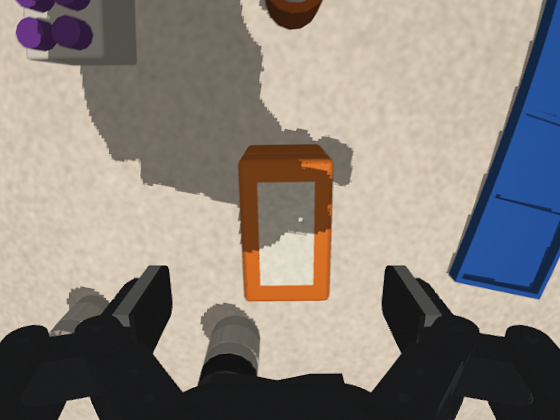

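The wrist picture shows the orange box at (285,224) with the open fingers at about (145,300) and (405,300), one on each side. Its depth fit agrees with the top view: (0.563, 0.138), 10.5°. I'll descend and grip.

carry_out --pt "-0.02 0.06 0.9 -0.02 0 -0.05 85" --pt "0 0.06 0.9 -0.02 0 -0.05 85" --pt "0 0.06 0.9 0 0 -0.03 85" --pt "0 0 0.9 0 0 0 85" --pt "0 0 0 0 0 0 85" --pt "0 0 0 0 0 0 40" --pt "0 0 0 0 0 0 40" --pt "0 0 0 0 0 0 40"

```text
time_s: 7.42
position: [0.563, 0.1409, 0.0462]
tcp_rot: [3.141, 0.001, -2.955]
force: [1.3, -0.4, 1.6]
gripper_width: 0.602
```

carry_out --pt "0 0 0 0 0 0 40" --pt "0 0 0 0 0 0 40" --pt "0 0 0 0 0 0 40" --pt "0 0 0 0 0 0 40"

```text
time_s: 7.75
position: [0.5633, 0.1409, 0.0464]
tcp_rot: [3.14, 0.001, -2.955]
force: [0.2, 0.4, 6.9]
gripper_width: 0.577
```

Run:
```python
from h import *
s=robot.state(); print({k:np.round(v,3) for k,v in s.items()})
snap('side','s2.png')
```

```text
{'time_s': np.float64(7.75), 'q': array([ 0.245,  0.307, -0.283,  0.979,  0.001,  0.058]), 'qd': array([ 0.001,  0.001, -0.   ,  0.002,  0.   , -0.   ]), 'joint_torque': array([-4.9200e-01, -4.8245e+01,  2.9714e+01, -2.9000e-01, -9.9000e-02,
        3.1000e-02]), 'position': array([0.563, 0.141, 0.046]), 'tcp_rot': array([ 3.140e+00,  1.000e-03, -2.955e+00]), 'force': array([0.229, 0.401, 6.923]), 'torque': array([0.006, 0.194, 0.036]), 'gripper_width': np.float64(0.577)}
```

View pics/s2.png

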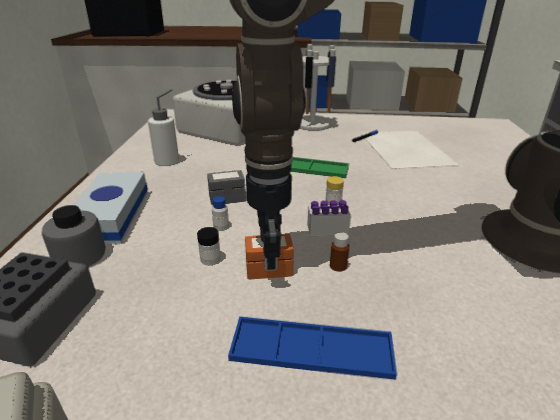

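Gripped: the opening is 49 mm, matching the 50 mm box. I'll lift it, carry it over and work out the rows.

carry_out --pt "0 0 -0.3 0 0 0 40" --pt "0 0 -0.8 0 0 0 40" --pt "0 0 -0.8 0 0 0 40" --pt "0 0 -0.8 0 0 0 40" --pt "0 0 -0.8 0 0 0 40" --pt "0 0 -0.8 0 0 0 40" --pt "0 0 0 0 0 0 40"

```text
time_s: 8.38
position: [0.5641, 0.1408, 0.1566]
tcp_rot: [3.141, 0.004, -2.955]
force: [0.4, 0.2, -0.1]
gripper_width: 0.578
```

```bash
python3 plan.py .438 -.3065 .15 168.9 40 22
```

```text
t 8.38 pos [0.5641 0.1408 0.1566] rot [ 179.94    0.26 -169.33] d mm [-126.1 -447.3   -6.6] turn units [0.02 0.05 4.36] w 0.578
[[0.38,-0.76,0.01,0,0,0.2,40],[0.36,-0.76,0.01,0,0,0.2,40],[0.35,-0.77,0.01,0,0,0.2,40],[0.34,-0.78,0.01,0,0,0.2,40],[0.32,-0.78,0.01,0,0,0.2,40],[0.31,-0.79,0.01,0,0,0.2,40],[0.3,-0.79,0.01,0,0,0.2,40],[0.28,-0.8,0.01,0,0,0.2,40]]
[[0.27,-0.8,0.01,0,0,0.2,40],[0.25,-0.81,0.01,0,0,0.2,40],[0.24,-0.81,0.01,0,0,0.2,40],[0.23,-0.81,0.01,0,0,0.2,40],[0.21,-0.82,0.01,0,0,0.2,40],[0.2,-0.82,0.01,0,0,0.2,40],[0.18,-0.82,0.01,0,0,0.2,40],[0.17,-0.83,0.01,0,0,0.2,40]]
[[0.16,-0.83,0.01,0,0,0.2,40],[0.14,-0.83,0.01,0,0,0.2,40],[0.13,-0.84,0.01,0,0,0.2,40],[0.11,-0.84,0.01,0,0,0.2,40],[0.1,-0.84,0.01,0,0,0.2,40],[0.08,-0.84,0.01,0,0,0.2,40]]
```

carry_out --pt "0.38 -0.76 0 0 0 0.2 40" --pt "0.36 -0.76 0 0 0 0.2 40" --pt "0.35 -0.77 0 0 0 0.2 40" --pt "0.34 -0.78 0 0 0 0.2 40" --pt "0.32 -0.78 0 0 0 0.2 40" --pt "0.31 -0.79 0 0 0 0.2 40" --pt "0.3 -0.79 0 0 0 0.2 40" --pt "0.28 -0.8 0 0 0 0.2 40"

```text
time_s: 9.05
position: [0.5154, -0.0234, 0.1512]
tcp_rot: [3.141, -0.003, -3.096]
force: [0.1, -0.1, -0.5]
gripper_width: 0.576
```

carry_out --pt "0.27 -0.8 0 0 0 0.2 40" --pt "0.25 -0.8 0 0 0 0.2 40" --pt "0.24 -0.8 0 0 0 0.2 40" --pt "0.23 -0.8 0 0 0 0.2 40" --pt "0.21 -0.8 0 0 0 0.2 40" --pt "0.2 -0.8 0 0 0 0.2 40" --pt "0.18 -0.8 0 0 0 0.2 40" --pt "0.17 -0.8 0 0 0 0.2 40"

```text
time_s: 9.72
position: [0.4694, -0.1828, 0.1513]
tcp_rot: [3.141, -0.003, 3.048]
force: [0.2, -0.7, -0.7]
gripper_width: 0.584
```

carry_out --pt "0.16 -0.8 0 0 0 0.2 40" --pt "0.14 -0.8 0 0 0 0.2 40" --pt "0.13 -0.8 0 0 0 0.2 40" --pt "0.11 -0.8 0 0 0 0.2 40" --pt "0.1 -0.8 0 0 0 0.2 40" --pt "0.08 -0.7 0 0 0 0.2 40" --pt "0 0 0 0 0 0 40" --pt "0 0 0 0 0 0 40"

```text
time_s: 10.38
position: [0.4359, -0.2964, 0.1513]
tcp_rot: [3.141, -0.003, 2.943]
force: [0.4, -0.1, -1.5]
gripper_width: 0.579
```

```bash
python3 plan.py .438 -.3065 .052 168.9 40 6
python3 - <<'E'
from meas import *
s=snap('wrist','w3.png'); t=snap('top','t3.png'); tops(t,.02,.2);tray(t,1)
E
```

```text
t 10.38 pos [ 0.4359 -0.2964  0.1513] rot [179.98  -0.18 168.59] d mm [  2.1 -10.1 -99.3] turn units [ 0.   -0.04 -0.06] w 0.579
[[-0.03,-0.06,0.66,0,-0.01,-0.01,40],[-0.03,-0.06,0.66,0,-0.01,-0.01,40],[-0.03,-0.06,0.66,0,-0.01,-0.01,40],[-0.03,-0.06,0.66,0,-0.01,-0.01,40],[-0.03,-0.06,0.66,0,-0.01,-0.01,40],[-0.03,-0.06,0.66,0,-0.01,-0.01,40]]
px [319. 151.] n 886 737 ztop 0.067 med [ 0.6906 -0.1189] rect mm [ 690.8 -119.1] [85.2 50.2] 19.1
px [217. 153.] n 297 232 ztop 0.066 med [0.6801 0.1189] rect mm [679.8 119.2] [38.4 37.8] 66.9
px [267. 154.] n 202 100 ztop 0.072 med [0.6814 0.0034] rect mm [681.5   3.4] [24.1 22.9] 1.0
px [325. 208.] n 186 92 ztop 0.072 med [ 0.5574 -0.1345] rect mm [ 558.6 -133.3] [20.8 25.4] 86.0
px [268. 253.] n 746 309 ztop 0.066 med [ 0.4513 -0.0024] rect mm [449.4  -2.8] [74.6 34.3] 7.6
px [403. 243.] n 168 11 ztop 0.182 med [ 0.4565 -0.2651] rect mm [ 456.3 -265. ] [4.2 8. ] 23.7
px [214. 260.] n 187 104 ztop 0.072 med [0.4334 0.1191] rect mm [432.6 119.2] [24.4 22.3] 3.2
px [319. 262.] n 256 228 ztop 0.067 med [ 0.4309 -0.1196] rect mm [ 431.1 -119.9] [35.8 36.8] 0.8
px [401. 270.] n 438 37 ztop 0.189 med [ 0.4359 -0.2611] rect mm [ 437.5 -254.1] [35.7 12.7] 70.0
tray 1 1737 cloud [ 521.9 -323. ] [ 77.1 192.2] 78.7 z 0.0031 plane [ 522.3 -323.2] [ 76.4 194.6] 78.6
```

View pics/w3.png

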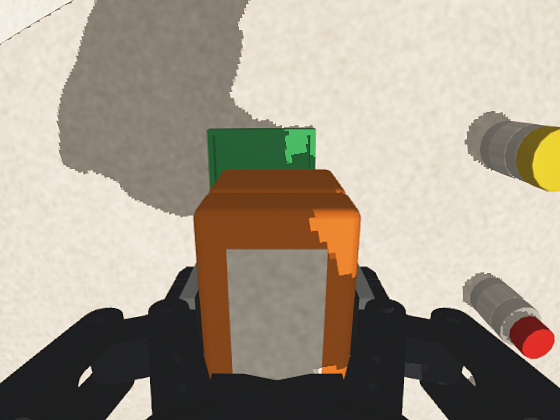

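View pics/t3.png

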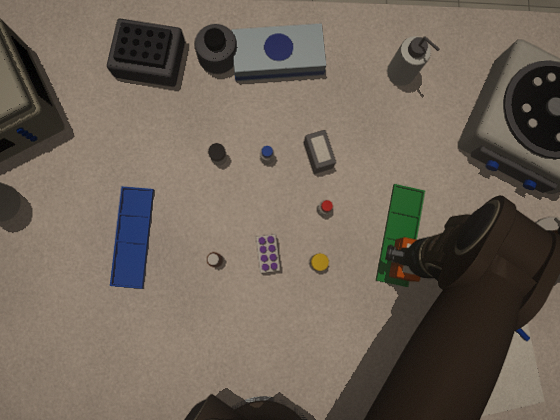

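Box held level and lined up over the green tray's long compartment. I'll lower it.

carry_out --pt "-0.03 -0.06 0.7 0 0 0 40" --pt "-0.03 -0.06 0.7 0 0 0 40" --pt "-0.03 -0.06 0.7 0 0 0 40" --pt "-0.03 -0.06 0.7 0 0 0 40" --pt "-0.03 -0.06 0.6 0 0 0 40" --pt "-0.03 -0.06 0.4 0 0 0 40" --pt "0 0 0 0 0 0 40" --pt "0 0 0 0 0 0 40"

```text
time_s: 11.15
position: [0.4389, -0.3051, 0.0568]
tcp_rot: [3.141, -0.003, 2.945]
force: [0.0, -0.4, -0.6]
gripper_width: 0.576
```

```bash
python3 plan.py .438 -.3065 .0495 168.9 40 2
```

```text
t 11.15 pos [ 0.4389 -0.3051  0.0568] rot [179.99  -0.19 168.73] d mm [-0.9 -1.4 -7.3] turn units [ 0.   -0.04 -0.03] w 0.576
[[0.01,-0.03,0.15,0,-0.02,-0.02,40],[0.01,-0.03,0.15,0,-0.02,-0.02,40]]
```

carry_out --pt "0 -0.03 0.1 0 0 0 40" --pt "0 -0.03 0.1 0 0 0 40" --pt "0 0 0.04 0 0 0 40" --pt "0 0 0.04 0 0 0 40" --pt "0 0 0 0 0 0 40" --pt "0 0 0 0 0 0 40"

```text
time_s: 11.65
position: [0.4386, -0.3073, 0.05]
tcp_rot: [-3.141, -0.002, 2.944]
force: [-0.6, -0.4, -0.7]
gripper_width: 0.58
```

carry_out --pt "0 0 0.04 0 0 0 40" --pt "0 0 0.02 0 0 0 40" --pt "0 0 0 0 0 0 40"

```text
time_s: 11.9
position: [0.4387, -0.3074, 0.0494]
tcp_rot: [-3.141, -0.002, 2.944]
force: [-2.6, 1.6, 6.6]
gripper_width: 0.583
```

Contact felt (force up 6.6 N). I'll open, retreat and head for the amber bottle.

carry_out --pt "0 0 0 0 0 0 56" --pt "0 0 0 0 0 0 62" --pt "0 0 0 0 0 0 70" --pt "0 0 -0.4 0 0 0 75" --pt "0 0 -0.9 0 0 0 85" --pt "0 0 -0.9 0 0 0 85" --pt "0 0 -0.9 0 0 0 85" --pt "0 0 -0.4 0 0 0 85"

```text
time_s: 12.57
position: [0.4398, -0.3079, 0.1394]
tcp_rot: [-3.14, 0.001, 2.944]
force: [0.8, 0.0, 0.5]
gripper_width: 0.996
```

```bash
python3 - <<'E'
from meas import *
t=snap('wrist','w4.png'); tops(t,.02,.1)
E
python3 plan.py .4335 .119 .13 175 85 22
```

```text
px [542. 146.] n 2092 509 ztop 0.056 med [ 0.4287 -0.1389] rect mm [ 429.9 -137.1] [ 8.8 31.4] 87.6
px [277. 219.] n 13370 12613 ztop 0.068 med [ 0.4337 -0.3068] rect mm [ 438.5 -307.5] [50.3 84. ] 78.7
px [533. 313.] n 1939 251 ztop 0.067 med [ 0.5475 -0.1413] rect mm [ 549.6 -140.4] [ 9.8 14.2] 63.9
t 12.62 pos [ 0.4404 -0.3083  0.1402] rot [-1.7984e+02  1.7000e-01  1.6869e+02] d mm [ -6.9 427.3 -10.2] turn units [-0.03  0.03 -1.26] w 0.996
[[0.16,0.76,0.02,0,0,-0.06,85],[0.16,0.76,0.02,0,0,-0.06,85],[0.16,0.76,0.02,0,0,-0.06,85],[0.15,0.76,0.02,0,0,-0.06,85],[0.15,0.76,0.02,0,0,-0.06,85],[0.15,0.76,0.02,0,0,-0.06,85],[0.14,0.76,0.02,0,0,-0.06,85],[0.14,0.76,0.02,0,0,-0.06,85]]
[[0.13,0.77,0.02,0,0,-0.06,85],[0.13,0.77,0.02,0,0,-0.06,85],[0.13,0.77,0.02,0,0,-0.06,85],[0.12,0.77,0.02,0,0,-0.06,85],[0.12,0.77,0.02,0,0,-0.06,85],[0.11,0.77,0.02,0,0,-0.06,85],[0.11,0.77,0.02,0,0,-0.06,85],[0.11,0.77,0.02,0,0,-0.06,85]]
[[0.1,0.77,0.02,0,0,-0.06,85],[0.1,0.77,0.02,0,0,-0.06,85],[0.1,0.77,0.02,0,0,-0.06,85],[0.09,0.77,0.02,0,0,-0.06,85],[0.09,0.77,0.02,0,0,-0.06,85],[0.08,0.77,0.02,0,0,-0.06,85]]
```

View pics/w4.png

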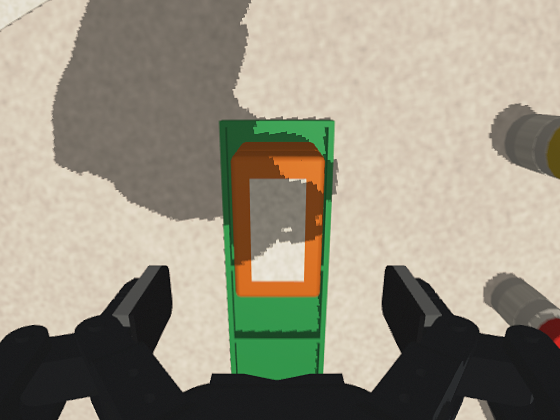

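The orange box sits in the long compartment at (0.4385, −0.3075), angle −11.3°, top at 0.068, as it should. Next is the amber bottle.

carry_out --pt "0.16 0.76 0 0 0 0 85" --pt "0.16 0.76 0 0 0 0 85" --pt "0.16 0.76 0 0 0 0 85" --pt "0.16 0.76 0 0 0 0 85" --pt "0.16 0.76 0 0 0 0 85" --pt "0.16 0.76 0 0 0 0 85" --pt "0.16 0.76 0 0 0 0 85" --pt "0.16 0.76 0 0 0 0 85"

```text
time_s: 13.28
position: [0.4367, -0.1509, 0.135]
tcp_rot: [-3.141, -0.004, 2.944]
force: [-0.5, 0.2, 0.6]
gripper_width: 0.991
```

carry_out --pt "0.16 0.76 0 0 0 0 85" --pt "0.16 0.76 0 0 0 0 85" --pt "0.16 0.76 0 0 0 0 85" --pt "0.16 0.76 0 0 0 0 85" --pt "0.16 0.76 0 0 0 0 85" --pt "0.16 0.76 0 0 0 0 85" --pt "0.16 0.76 0 0 0 0 85" --pt "0.16 0.76 0 0 0 0 85"

```text
time_s: 13.95
position: [0.4351, 0.0044, 0.1351]
tcp_rot: [-3.141, -0.003, 2.944]
force: [0.5, -0.4, -0.2]
gripper_width: 0.997
```

carry_out --pt "0.17 0.76 0 0 0 0 85" --pt "0.17 0.76 0 0 0 0 85" --pt "0.17 0.76 0 0 0 0 85" --pt "0.17 0.76 0 0 0 0 85" --pt "0.17 0.76 0 0 0 0 85" --pt "0.17 0.76 0 0 0 0 85" --pt "0 0 0 0 0 0 85" --pt "0 0 0 0 0 0 85"

```text
time_s: 14.62
position: [0.4326, 0.1206, 0.1352]
tcp_rot: [-3.14, -0.003, 2.946]
force: [-0.2, -0.0, -0.2]
gripper_width: 0.994
```

```bash
python3 - <<'E'
from meas import *
t=snap('wrist','w5.png'); tops(t,.02,.1)
E
python3 plan.py .4335 .119 .042 169 85 5
```

```text
px [275. 223.] n 3213 1774 ztop 0.071 med [0.4313 0.1197] rect mm [432.7 119.6] [25.  25.9] 79.5
px [ 89. 259.] n 8301 3575 ztop 0.064 med [ 0.4357 -0.0039] rect mm [438.2  -3.6] [55.3 36.4] 7.5
t 14.67 pos [0.4326 0.12   0.1352] rot [-179.93   -0.19  168.73] d mm [  0.9  -1.  -93.2] turn units [-0.01 -0.04 -0.05] w 0.99
[[-0.01,-0.01,0.75,0,-0.01,-0.01,85],[-0.01,-0.01,0.75,0,-0.01,-0.01,85],[-0.01,-0.01,0.75,0,-0.01,-0.01,85],[-0.01,-0.01,0.75,0,-0.01,-0.01,85],[-0.01,-0.01,0.75,0,-0.01,-0.01,85]]
```

View pics/w5.png

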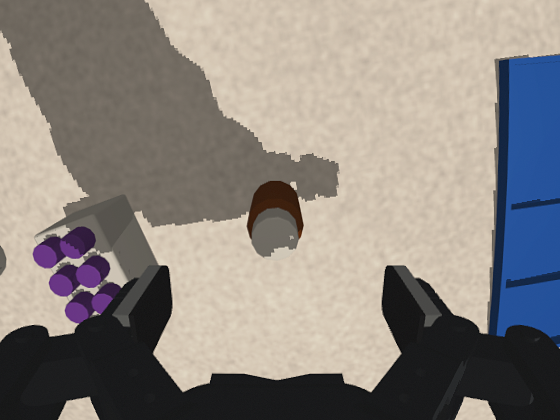

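The amber cap is at (275,225), centred between the fingers, and the rack is clear to the left at about (90,260). I'll descend and grip.

carry_out --pt "0 0 0.8 0 0 0 85" --pt "0 0 0.8 0 0 0 85" --pt "0 0 0.8 0 0 0 85" --pt "0 0 0.8 0 0 0 85" --pt "0 0 0.5 0 0 0 85" --pt "0 0 0.1 0 0 0 60" --pt "0 0 0 0 0 0 25" --pt "0 0 0 0 0 0 25"

```text
time_s: 15.33
position: [0.4331, 0.1197, 0.0414]
tcp_rot: [-3.141, -0.002, 2.943]
force: [-0.0, 0.7, 0.6]
gripper_width: 0.599
```

carry_out --pt "0 0 0 0 0 0 25" --pt "0 0 0 0 0 0 25" --pt "0 0 0 0 0 0 25" --pt "0 0 0 0 0 0 25" --pt "0 0 0 0 0 0 25"

```text
time_s: 15.75
position: [0.4338, 0.1203, 0.0422]
tcp_rot: [3.141, 0.0, 2.944]
force: [0.5, -1.3, 5.8]
gripper_width: 0.382
```

carry_out --pt "0 0 -0.4 0 0 0 25" --pt "0 0 -0.8 0 0 0 25" --pt "0 0 -0.8 0 0 0 25" --pt "0 0 -0.8 0 0 0 25" --pt "0 0 -0.8 0 0 0 25" --pt "0 0 -0.8 0 0 0 25" --pt "-0.3 -0.7 0 0 0 0 25" --pt "-0.31 -0.76 0 0 0 0 25"

```text
time_s: 16.42
position: [0.4417, 0.0819, 0.1531]
tcp_rot: [3.14, 0.001, 2.947]
force: [-0.3, -0.6, -1.0]
gripper_width: 0.377
```

carry_out --pt "-0.31 -0.76 0 0 0 0 25" --pt "-0.31 -0.76 0 0 0 0 25" --pt "-0.31 -0.76 0 0 0 0 25" --pt "-0.31 -0.76 0 0 0 0 25" --pt "-0.31 -0.76 0 0 0 0 25" --pt "-0.31 -0.76 0 0 0 0 25" --pt "-0.31 -0.76 0 0 0 0 25" --pt "-0.31 -0.76 0 0 0 0 25"

```text
time_s: 17.08
position: [0.4718, -0.0807, 0.1515]
tcp_rot: [-3.141, -0.002, 2.944]
force: [0.3, -0.4, -0.7]
gripper_width: 0.384
```

carry_out --pt "-0.31 -0.76 0 0 0 0 25" --pt "-0.31 -0.76 0 0 0 0 25" --pt "-0.31 -0.76 0 0 0 0 25" --pt "-0.31 -0.76 0 0 0 0 25" --pt "-0.31 -0.76 0 0 0 0 25" --pt "-0.31 -0.76 0 0 0 0 25" --pt "-0.31 -0.76 0 0 0 0 25" --pt "-0.31 -0.76 0 0 0 0 25"

```text
time_s: 17.75
position: [0.5028, -0.2418, 0.1513]
tcp_rot: [-3.141, -0.002, 2.944]
force: [-0.6, -0.5, -0.4]
gripper_width: 0.381
```

carry_out --pt "-0.31 -0.76 0 0 0 0 25" --pt "-0.31 -0.76 0 0 0 0 25" --pt "-0.31 -0.76 0 0 0 0 25" --pt "-0.31 -0.76 0 0 0 0 25" --pt "0 0 0 0 0 0 25" --pt "0 0 0 0 0 0 25"

```text
time_s: 18.25
position: [0.5181, -0.3222, 0.1507]
tcp_rot: [3.141, -0.003, 2.943]
force: [-0.6, -0.9, -0.6]
gripper_width: 0.381
```

```bash
python3 - <<'E'
from meas import *
t=snap('wrist','w6.png'); snap('top','t6.png')
E
python3 plan.py .5203 -.3227 .056 168.9 25 6
```

```text
t 18.35 pos [ 0.518  -0.321   0.1508] rot [ 1.7999e+02 -1.7000e-01  1.6869e+02] d mm [  2.3  -1.7 -94.8] turn units [ 0.   -0.03 -0.04] w 0.383
[[-0.02,-0.01,0.63,0,-0.01,-0.01,25],[-0.02,-0.01,0.63,0,-0.01,-0.01,25],[-0.02,-0.01,0.63,0,-0.01,-0.01,25],[-0.02,-0.01,0.63,0,-0.01,-0.01,25],[-0.02,-0.01,0.63,0,-0.01,-0.01,25],[-0.02,-0.01,0.63,0,-0.01,-0.01,25]]
```

View pics/w6.png

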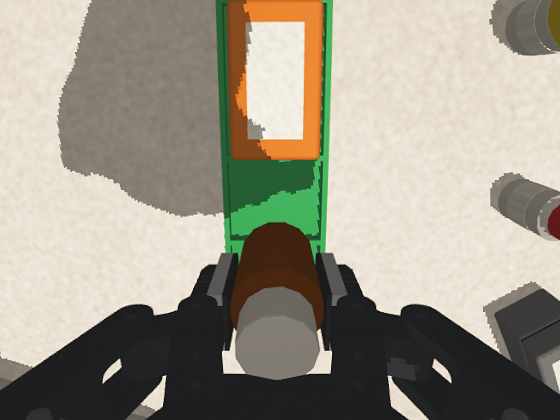

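Bottle held upright over the green tray, with the partition at row 240. I'll lower it.

carry_out --pt "-0.03 0 0.6 0 0 0 25" --pt "-0.03 0 0.7 0 0 0 25" --pt "-0.03 0 0.7 0 0 0 25" --pt "-0.03 0 0.7 0 0 0 25" --pt "0 0 0.7 0 0 0 25" --pt "0 0 0.4 0 0 0 25" --pt "0 0 0.2 0 0 0 25" --pt "0 0 0 0 0 0 25"

```text
time_s: 19.02
position: [0.5205, -0.3213, 0.0499]
tcp_rot: [3.141, -0.004, 2.945]
force: [0.0, -0.6, -0.5]
gripper_width: 0.386
```

carry_out --pt "0 0 0.06 0 0 0 25" --pt "0 0 0.04 0 0 0 25" --pt "0 0 0.02 0 0 0 25" --pt "0 0 0 0 0 0 25"

```text
time_s: 19.35
position: [0.5213, -0.3224, 0.0483]
tcp_rot: [-3.141, -0.001, 2.944]
force: [0.3, 0.5, -0.7]
gripper_width: 0.381
```

carry_out --pt "0 0 0.06 0 0 0 25" --pt "0 0 0.04 0 0 0 25" --pt "0 0 0.02 0 0 0 25" --pt "0 0 0 0 0 0 25"

```text
time_s: 19.68
position: [0.5211, -0.3223, 0.0453]
tcp_rot: [-3.141, -0.002, 2.944]
force: [-1.6, 1.3, 4.0]
gripper_width: 0.385
```

carry_out --pt "0 0 0 0 0 0 40" --pt "0 0 0 0 0 0 46" --pt "0 0 0 0 0 0 56" --pt "0 0 -0.4 0 0 0 60" --pt "0 0 -0.8 0 0 0 70" --pt "0 0 -0.9 0 0 0 85" --pt "0 0 -0.9 0 0 0 85" --pt "0 0 -0.8 0 0 0 85"

```text
time_s: 20.35
position: [0.5213, -0.3222, 0.1418]
tcp_rot: [-3.141, -0.002, 2.944]
force: [0.2, -0.2, -0.3]
gripper_width: 0.994
```

```bash
python3 - <<'E'
from meas import *
t=snap('wrist','w7.png'); tops(t,.02,.1)
E
python3 plan.py .558 -.134 .14 176.4 85 10
```

```text
px [273.  77.] n 15269 15269 ztop 0.068 med [ 0.4394 -0.3077] rect mm [ 441.4 -308. ] [50.5 77.7] 78.5
px [546.  22.] n 1292 409 ztop 0.045 med [ 0.4318 -0.1384] rect mm [ 434.1 -137.4] [24.3  6. ] 10.1
px [276. 218.] n 3141 1715 ztop 0.074 med [ 0.5189 -0.3221] rect mm [ 520.  -322.6] [25.1 25.5] 28.6
px [542. 210.] n 1760 617 ztop 0.052 med [ 0.5549 -0.148 ] rect mm [ 556.8 -146.3] [12.4 32. ] 87.6
px [547. 323.] n 764 126 ztop 0.050 med [ 0.6523 -0.1385] rect mm [ 651.7 -136.9] [ 3.3 11.9] 14.3
t 20.40 pos [ 0.5228 -0.3232  0.1461] rot [-179.84    0.22  168.69] d mm [ 35.2 189.2  -6.1] turn units [-0.03  0.04 -1.54] w 0.997
[[0.01,0.77,0.02,0,0,-0.15,85],[0,0.77,0.02,0,0,-0.15,85],[-0.01,0.77,0.02,0,0,-0.15,85],[-0.02,0.77,0.02,0,0,-0.15,85],[-0.03,0.77,0.02,0,0,-0.15,85],[-0.04,0.77,0.02,0,0,-0.15,85],[-0.05,0.77,0.02,0,0,-0.15,85],[-0.06,0.77,0.02,0,0,-0.15,85]]
[[-0.07,0.77,0.02,0,0,-0.15,85],[-0.08,0.77,0.02,0,0,-0.15,85]]
```

View pics/w7.png

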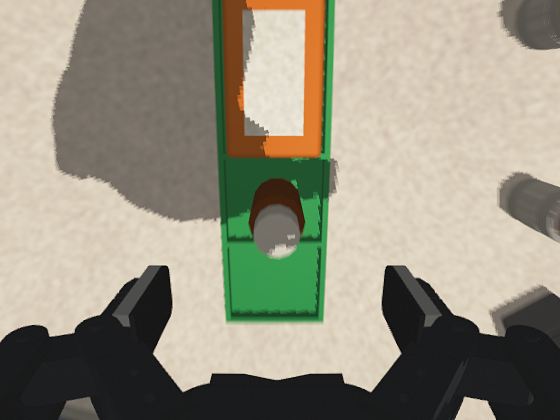

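The amber bottle stands at (0.520, −0.3226) with its top at 0.074, upright in the +20 mm compartment (picture around (275,220)). Next is the red bottle.

carry_out --pt "0.01 0.77 0 0 0 -0.15 85" --pt "0 0.77 0 0 0 -0.15 85" --pt "-0.01 0.77 0 0 0 -0.15 85" --pt "-0.02 0.77 0 0 0 -0.15 85" --pt "-0.03 0.77 0 0 0 -0.15 85" --pt "-0.04 0.77 0 0 0 -0.15 85" --pt "-0.05 0.77 0 0 0 -0.15 85" --pt "-0.06 0.77 0 0 0 -0.15 85"

```text
time_s: 21.07
position: [0.5496, -0.1697, 0.1402]
tcp_rot: [-3.141, -0.002, 3.049]
force: [0.6, -0.7, 0.4]
gripper_width: 0.996
```

carry_out --pt "-0.07 0.77 0 0 0 -0.15 85" --pt "-0.08 0.77 0 0 0 -0.15 85" --pt "0 0 0 0 0 0 85" --pt "0 0 0 0 0 0 85"

```text
time_s: 21.4
position: [0.5567, -0.132, 0.1401]
tcp_rot: [-3.141, -0.002, 3.077]
force: [0.3, -0.7, 0.7]
gripper_width: 0.995
```

```bash
python3 - <<'E'
from meas import *
t=snap('wrist','w8.png'); tops(t,.02,.1)
E
python3 plan.py .558 -.134 .042 176.4 85 5
```

```text
px [15. 60.] n 3849 1221 ztop 0.049 med [ 0.4485 -0.2838] rect mm [ 449.4 -284.8] [ 5.2 71.4] 78.2
px [283.  16.] n 2256 1687 ztop 0.065 med [ 0.4428 -0.1209] rect mm [ 443.9 -120.6] [37.1 13.6] 86.6
px [489.  49.] n 10161 4251 ztop 0.064 med [ 0.4622 -0.0041] rect mm [461.5  -1.1] [50.3 36.8] 8.0
px [ 10. 177.] n 976 341 ztop 0.043 med [ 0.5224 -0.3065] rect mm [ 523.  -308.5] [ 8.2 26.8] 79.9
px [272. 221.] n 3126 1692 ztop 0.071 med [ 0.5563 -0.1348] rect mm [ 557.5 -135. ] [25.1 25.5] 31.4
px [291. 352.] n 3790 1403 ztop 0.064 med [ 0.653  -0.1265] rect mm [ 652.5 -129.3] [52.9 21. ] 87.5
px [478. 401.] n 98 98 ztop 0.070 med [ 0.6898 -0.0015] rect mm [690.1  -1.3] [17.8  5.8] 64.9
t 21.45 pos [ 0.5566 -0.1327  0.14  ] rot [-1.7997e+02 -1.2000e-01  1.7622e+02] d mm [  1.4  -1.3 -98. ] turn units [-0.01 -0.02 -0.04] w 0.995
[[-0.01,-0.01,0.78,0,0,-0.01,85],[-0.01,-0.01,0.78,0,0,-0.01,85],[-0.01,-0.01,0.78,0,0,-0.01,85],[-0.01,-0.01,0.78,0,0,-0.01,85],[-0.01,-0.01,0.78,0,0,-0.01,85]]
```

View pics/w8.png

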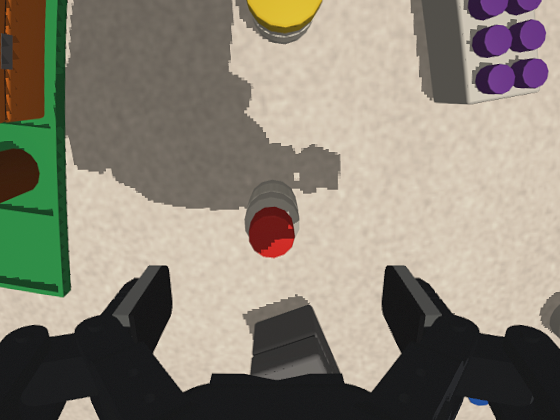

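The red cap is at (271,232), centred between the fingers, and the grey box is clear below at (291,352). I'll descend and grip.

carry_out --pt "-0.02 -0.02 0.8 0 0 0 85" --pt "-0.02 -0.02 0.8 0 0 0 85" --pt "0 -0.02 0.8 0 0 0 85" --pt "0 0 0.8 0 0 0 85" --pt "0 0 0.6 0 0 0 85" --pt "0 0 0.1 0 0 0 60" --pt "0 0 0 0 0 0 25" --pt "0 0 0 0 0 0 25"

```text
time_s: 22.12
position: [0.5574, -0.1349, 0.0429]
tcp_rot: [-3.141, -0.002, 3.074]
force: [0.7, -1.0, 0.0]
gripper_width: 0.6
```

carry_out --pt "0 0 0 0 0 0 25" --pt "0 0 0 0 0 0 25" --pt "0 0 0 0 0 0 25" --pt "0 0 0 0 0 0 25" --pt "0 0 0 0 0 0 25"

```text
time_s: 22.53
position: [0.5583, -0.1347, 0.0438]
tcp_rot: [-3.14, 0.001, 3.075]
force: [-0.2, -0.8, 7.1]
gripper_width: 0.385
```

carry_out --pt "0 0 -0.4 0 0 0 25" --pt "0 0 -0.8 0 0 0 25" --pt "0 0 -0.8 0 0 0 25" --pt "0 0 -0.8 0 0 0 25" --pt "0 0 -0.8 0 0 0 25" --pt "0 0 -0.8 0 0 0 25" --pt "0.03 0.7 0 0 0 0 25" --pt "0.03 0.8 0 0 0 0 25"

```text
time_s: 23.2
position: [0.5592, -0.0971, 0.1545]
tcp_rot: [-3.141, 0.001, 3.073]
force: [0.3, -0.6, -1.4]
gripper_width: 0.383
```

carry_out --pt "0.03 0.8 0 0 0 0 25" --pt "0.03 0.8 0 0 0 0 25" --pt "0.03 0.8 0 0 0 0 25" --pt "0.03 0.8 0 0 0 0 25" --pt "0.03 0.8 0 0 0 0 25" --pt "0.03 0.8 0 0 0 0 25" --pt "0.03 0.8 0 0 0 0 25" --pt "0.03 0.8 0 0 0 0 25"

```text
time_s: 23.87
position: [0.5628, 0.0645, 0.1528]
tcp_rot: [3.142, -0.002, 3.075]
force: [0.6, -1.1, -0.1]
gripper_width: 0.382
```

carry_out --pt "0.04 0.8 0 0 0 0 25" --pt "0.04 0.8 0 0 0 0 25" --pt "0.04 0.8 0 0 0 0 25" --pt "0.04 0.8 0 0 0 0 25" --pt "0.04 0.8 0 0 0 0 25" --pt "0.04 0.8 0 0 0 0 25" --pt "0.04 0.8 0 0 0 0 25" --pt "0.04 0.8 0 0 0 0 25"

```text
time_s: 24.53
position: [0.5654, 0.2246, 0.1527]
tcp_rot: [3.142, -0.003, 3.075]
force: [1.0, -0.0, -0.3]
gripper_width: 0.381
```

carry_out --pt "0.03 0.8 0 0 0 0 25" --pt "0.03 0.8 0 0 0 0 25" --pt "0.03 0.8 0 0 0 0 25" --pt "0.03 0.8 0 0 0 0 25" --pt "0 0.3 0 0 0 0 25" --pt "0 0 0 0 0 0 25" --pt "0 0 0 0 0 0 25"

```text
time_s: 25.12
position: [0.5683, 0.3109, 0.1522]
tcp_rot: [-3.141, -0.003, 3.076]
force: [0.1, 0.9, -1.2]
gripper_width: 0.381
```

```bash
python3 - <<'E'
from meas import *
t=snap('wrist','w9.png')
E
python3 plan.py .5678 .3134 .052 176.4 25 6
```

```text
t 25.17 pos [0.5684 0.3104 0.1522] rot [-1.7996e+02 -1.6000e-01  1.7618e+02] d mm [  -0.6    3.  -100.2] turn units [-0.01 -0.03 -0.04] w 0.382
[[0,0.02,0.67,0,-0.01,-0.01,25],[0,0.02,0.67,0,-0.01,-0.01,25],[0,0.02,0.67,0,-0.01,-0.01,25],[0,0.02,0.67,0,-0.01,-0.01,25],[0,0.02,0.67,0,-0.01,-0.01,25],[0,0.02,0.67,0,-0.01,-0.01,25]]
```

View pics/w9.png

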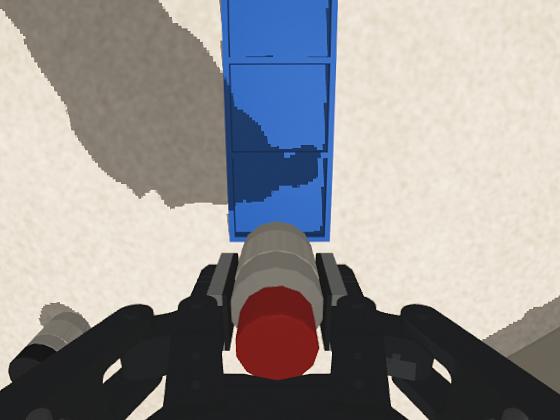

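Bottle held over the far small compartment, with the end rim at row 237. That geometry matches the amber placing, so I'll lower it.

carry_out --pt "0 0.03 0.6 0 0 0 25" --pt "0 0.03 0.7 0 0 0 25" --pt "0 0.03 0.7 0 0 0 25" --pt "0 0.02 0.7 0 0 0 25" --pt "0 0 0.7 0 0 0 25" --pt "0 0 0.4 0 0 0 25" --pt "0 0 0.2 0 0 0 25" --pt "0 0 0 0 0 0 25"

```text
time_s: 25.83
position: [0.5681, 0.3128, 0.0512]
tcp_rot: [-3.14, -0.004, 3.074]
force: [0.6, 0.6, 0.3]
gripper_width: 0.383
```

carry_out --pt "0 0 0.06 0 0 0 25" --pt "0 0 0.04 0 0 0 25" --pt "0 0 0.02 0 0 0 25" --pt "0 0 0 0 0 0 25"

```text
time_s: 26.17
position: [0.5688, 0.314, 0.0498]
tcp_rot: [3.141, -0.001, 3.075]
force: [-0.5, -0.4, 0.2]
gripper_width: 0.383
```

```bash
python3 plan.py .5678 .3134 .0467 176.4 25 6 |head -1
```

```text
t 26.17 pos [0.5688 0.314  0.0498] rot [ 1.7997e+02 -8.0000e-02  1.7619e+02] d mm [-1.  -0.6 -3.1] turn units [ 0.01 -0.02 -0.04] w 0.383
```

carry_out --pt "0 0 0.06 0 0 0 25" --pt "0 0 0.04 0 0 0 25" --pt "0 0 0.02 0 0 0 25" --pt "0 0 0 0 0 0 25"

```text
time_s: 26.5
position: [0.5686, 0.314, 0.0468]
tcp_rot: [3.141, -0.002, 3.075]
force: [-0.6, 0.1, 4.7]
gripper_width: 0.382
```

carry_out --pt "0 0 0 0 0 0 40" --pt "0 0 0 0 0 0 46" --pt "0 0 0 0 0 0 56" --pt "0 0 -0.4 0 0 0 60" --pt "0 0 -0.8 0 0 0 70" --pt "0 0 -0.9 0 0 0 85" --pt "0 0 -0.9 0 0 0 85" --pt "0 0 -0.8 0 0 0 85"

```text
time_s: 27.17
position: [0.5689, 0.3139, 0.1432]
tcp_rot: [3.141, -0.002, 3.075]
force: [-0.2, -0.4, 0.4]
gripper_width: 0.996
```

```bash
python3 - <<'E'
from meas import *
t=snap('wrist','w10.png'); tops(t,.02,.1)
E
python3 plan.py .431 -.119 .14 176.4 85 22 | head -2
```

```text
px [277. 218.] n 3154 1700 ztop 0.074 med [0.5669 0.314 ] rect mm [568.1 314.1] [25.3 25.2] 59.6
px [ 53. 333.] n 53 53 ztop 0.026 med [0.6615 0.1274] rect mm [661.6 127.1] [11.7  2.3] 60.6
t 27.22 pos [0.5703 0.3147 0.1477] rot [179.79   0.19 176.19] d mm [-139.3 -433.7   -7.7] turn units [ 0.04  0.04 -0.04] w 0.995
[[0.2,-0.8,0.01,0,0,0,85],[0.2,-0.8,0.01,0,0,0,85],[0.2,-0.8,0.01,0,0,0,85],[0.2,-0.8,0.01,0,0,0,85],[0.2,-0.8,0.01,0,0,0,85],[0.2,-0.8,0.01,0,0,0,85],[0.2,-0.8,0.01,0,0,0,85],[0.2,-0.8,0.01,0,0,0,85]]
```

View pics/w10.png

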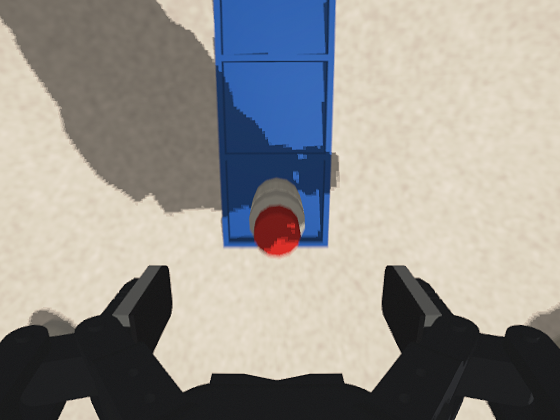

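The red bottle is upright in the far blue compartment at (0.568, 0.314), top at 0.074. On to the yellow pot.

carry_out --pt "0.2 -0.8 0 0 0 0 85" --pt "0.2 -0.8 0 0 0 0 85" --pt "0.2 -0.8 0 0 0 0 85" --pt "0.2 -0.8 0 0 0 0 85" --pt "0.2 -0.8 0 0 0 0 85" --pt "0.2 -0.8 0 0 0 0 85" --pt "0.2 -0.8 0 0 0 0 85" --pt "0.2 -0.8 0 0 0 0 85"

```text
time_s: 27.88
position: [0.5178, 0.156, 0.1418]
tcp_rot: [3.141, -0.002, 3.075]
force: [0.5, 0.1, 0.6]
gripper_width: 0.994
```

carry_out --pt "0.2 -0.8 0 0 0 0 85" --pt "0.2 -0.8 0 0 0 0 85" --pt "0.2 -0.8 0 0 0 0 85" --pt "0.2 -0.8 0 0 0 0 85" --pt "0.2 -0.8 0 0 0 0 85" --pt "0.2 -0.8 0 0 0 0 85" --pt "0.2 -0.8 0 0 0 0 85" --pt "0.2 -0.8 0 0 0 0 85"

```text
time_s: 28.55
position: [0.4673, -0.001, 0.142]
tcp_rot: [-3.142, -0.002, 3.075]
force: [0.4, -0.0, 0.2]
gripper_width: 0.994
```

carry_out --pt "0.2 -0.8 0 0 0 0 85" --pt "0.2 -0.8 0 0 0 0 85" --pt "0.2 -0.8 0 0 0 0 85" --pt "0.2 -0.8 0 0 0 0 85" --pt "0.2 -0.8 0 0 0 0 85" --pt "0.2 -0.8 0 0 0 0 85" --pt "0 0 0 0 0 0 85" --pt "0 0 0 0 0 0 85"

```text
time_s: 29.22
position: [0.4296, -0.1185, 0.1419]
tcp_rot: [3.142, -0.002, 3.073]
force: [0.1, 0.7, -0.3]
gripper_width: 0.995
```

```bash
python3 - <<'E'
from meas import *
t=snap('wrist','w11.png'); tops(t,.02,.1)
E
python3 plan.py .431 -.119 .042 176.4 85 5
```

```text
px [455. 228.] n 11180 5111 ztop 0.064 med [ 0.4432 -0.004 ] rect mm [448.5  -2.9] [76.4 36.2] 7.8
px [ 25. 253.] n 7512 2491 ztop 0.067 med [ 0.4448 -0.2857] rect mm [ 442.1 -287.3] [15.6 84.2] 75.1
px [274. 223.] n 4362 3619 ztop 0.065 med [ 0.429 -0.12 ] rect mm [ 430.4 -120. ] [39.3 39.1] 52.2
t 29.27 pos [ 0.4298 -0.1179  0.1418] rot [ 1.7999e+02 -1.0000e-01  1.7613e+02] d mm [  1.2  -1.1 -99.8] turn units [ 0.   -0.02 -0.05] w 0.995
[[-0.01,-0.01,0.8,0,0,-0.01,85],[-0.01,-0.01,0.8,0,0,-0.01,85],[-0.01,-0.01,0.8,0,0,-0.01,85],[-0.01,-0.01,0.8,0,0,-0.01,85],[-0.01,-0.01,0.8,0,0,-0.01,85]]
```

View pics/w11.png

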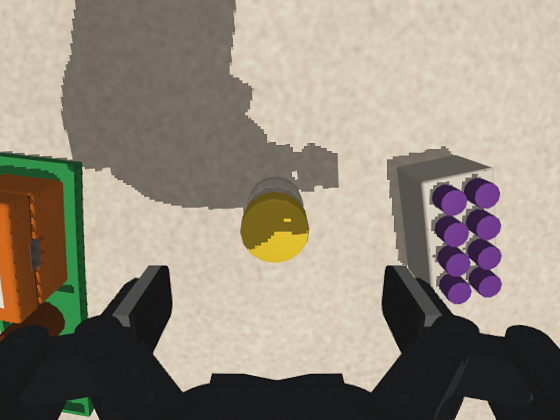

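The yellow lid is at (275,230), centred between the fingers. The rack is clear of the right finger by about 30 mm. I'll descend and grip.

carry_out --pt "-0.02 -0.04 0.8 0 0 0 85" --pt "-0.02 -0.03 0.8 0 0 0 85" --pt "0 0 0.8 0 0 0 85" --pt "0 0 0.8 0 0 0 85" --pt "0 0 0.6 0 0 0 85" --pt "0 0 0.1 0 0 0 60" --pt "0 0 0 0 0 0 30" --pt "0 0 0 0 0 0 30"

```text
time_s: 29.93
position: [0.431, -0.1193, 0.0446]
tcp_rot: [-3.142, -0.002, 3.076]
force: [0.8, -0.6, -0.1]
gripper_width: 0.597
```

carry_out --pt "0 0 0 0 0 0 30" --pt "0 0 0 0 0 0 30" --pt "0 0 0 0 0 0 30" --pt "0 0 0 0 0 0 30" --pt "0 0 0 0 0 0 30"

```text
time_s: 30.35
position: [0.4315, -0.1198, 0.0453]
tcp_rot: [-3.142, 0.001, 3.075]
force: [-0.4, 1.0, 6.4]
gripper_width: 0.453
```

carry_out --pt "0 0 -0.4 0 0 0 30" --pt "0 0 -0.8 0 0 0 30" --pt "0 0 -0.8 0 0 0 30" --pt "0 0 -0.8 0 0 0 30" --pt "0 0 -0.8 0 0 0 30" --pt "0 0 -0.8 0 0 0 30" --pt "0 0 0 0 0 0 30"

```text
time_s: 30.93
position: [0.4323, -0.1203, 0.1584]
tcp_rot: [-3.14, 0.003, 3.075]
force: [1.0, -0.4, 0.7]
gripper_width: 0.459
```

```bash
python3 plan.py .5042 .3174 .155 176.4 30 22 | head -2
```

```text
t 30.93 pos [ 0.4323 -0.1203  0.1584] rot [-179.92    0.2   176.18] d mm [ 71.9 437.7  -3.4] turn units [-0.02  0.04 -0.04] w 0.459
[[-0.08,0.8,0.01,0,0,0,30],[-0.08,0.8,0.01,0,0,0,30],[-0.08,0.8,0.01,0,0,0,30],[-0.08,0.8,0.01,0,0,0,30],[-0.08,0.8,0.01,0,0,0,30],[-0.08,0.8,0.01,0,0,0,30],[-0.08,0.8,0.01,0,0,0,30],[-0.08,0.8,0.01,0,0,0,30]]
```

carry_out --pt "-0.08 0.8 0 0 0 0 30" --pt "-0.08 0.8 0 0 0 0 30" --pt "-0.08 0.8 0 0 0 0 30" --pt "-0.08 0.8 0 0 0 0 30" --pt "-0.08 0.8 0 0 0 0 30" --pt "-0.08 0.8 0 0 0 0 30" --pt "-0.08 0.8 0 0 0 0 30" --pt "-0.08 0.8 0 0 0 0 30"

```text
time_s: 31.6
position: [0.4569, 0.0397, 0.1537]
tcp_rot: [-3.141, -0.003, 3.075]
force: [-0.1, -0.4, -0.1]
gripper_width: 0.453
```

carry_out --pt "-0.08 0.8 0 0 0 0 30" --pt "-0.08 0.8 0 0 0 0 30" --pt "-0.08 0.8 0 0 0 0 30" --pt "-0.08 0.8 0 0 0 0 30" --pt "-0.08 0.8 0 0 0 0 30" --pt "-0.08 0.8 0 0 0 0 30" --pt "-0.08 0.8 0 0 0 0 30" --pt "-0.08 0.8 0 0 0 0 30"

```text
time_s: 32.27
position: [0.4835, 0.1983, 0.1536]
tcp_rot: [-3.141, -0.003, 3.075]
force: [0.9, -0.4, 0.3]
gripper_width: 0.452
```

carry_out --pt "-0.08 0.8 0 0 0 0 30" --pt "-0.08 0.8 0 0 0 0 30" --pt "-0.08 0.8 0 0 0 0 30" --pt "-0.08 0.8 0 0 0 0 30" --pt "-0.08 0.8 0 0 0 0 30" --pt "-0.08 0.8 0 0 0 0 30" --pt "0 0 0 0 0 0 30" --pt "0 0 0 0 0 0 30"

```text
time_s: 32.93
position: [0.5035, 0.3169, 0.1531]
tcp_rot: [-3.141, -0.003, 3.076]
force: [-0.7, -0.3, -1.0]
gripper_width: 0.457
```

```bash
python3 - <<'E'
from meas import *
t=snap('wrist','w12.png')
E
python3 plan.py .5042 .3174 .053 176.4 30 6
```

```text
t 32.98 pos [0.5034 0.3162 0.1533] rot [-179.93   -0.19  176.21] d mm [   0.8    1.2 -100.3] turn units [-0.01 -0.04 -0.04] w 0.452
[[-0.01,0.01,0.67,0,-0.01,-0.01,30],[-0.01,0.01,0.67,0,-0.01,-0.01,30],[-0.01,0.01,0.67,0,-0.01,-0.01,30],[-0.01,0.01,0.67,0,-0.01,-0.01,30],[-0.01,0.01,0.67,0,-0.01,-0.01,30],[-0.01,0.01,0.67,0,-0.01,-0.01,30]]
```

View pics/w12.png

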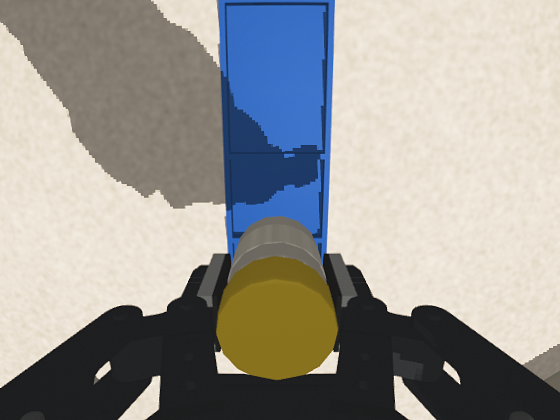

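The pot is held over the middle compartment, with partitions at rows 152 and 237 as expected. I'll lower it.

carry_out --pt "-0.01 0.02 0.6 0 0 0 30" --pt "-0.01 0.02 0.7 0 0 0 30" --pt "0 0 0.7 0 0 0 30" --pt "0 0 0.7 0 0 0 30" --pt "0 0 0.7 0 0 0 30" --pt "0 0 0.4 0 0 0 30" --pt "0 0 0.2 0 0 0 30" --pt "0 0 0 0 0 0 30"

```text
time_s: 33.65
position: [0.5035, 0.3164, 0.0529]
tcp_rot: [-3.14, -0.004, 3.074]
force: [0.2, -0.4, -0.7]
gripper_width: 0.45
```

carry_out --pt "0 0 0.06 0 0 0 30" --pt "0 0 0.04 0 0 0 30" --pt "0 0 0.02 0 0 0 30" --pt "0 0 0 0 0 0 30"

```text
time_s: 33.98
position: [0.5044, 0.3176, 0.0514]
tcp_rot: [3.141, -0.002, 3.075]
force: [-0.5, 0.9, -0.9]
gripper_width: 0.453
```

carry_out --pt "0 0 0.06 0 0 0 30" --pt "0 0 0.04 0 0 0 30" --pt "0 0 0.02 0 0 0 30" --pt "0 0 0 0 0 0 30"

```text
time_s: 34.32
position: [0.5042, 0.3175, 0.0484]
tcp_rot: [3.141, -0.002, 3.075]
force: [-0.9, -0.4, 4.5]
gripper_width: 0.454
```

carry_out --pt "0 0 0 0 0 0 46" --pt "0 0 0 0 0 0 52" --pt "0 0 0 0 0 0 60" --pt "0 0 -0.4 0 0 0 65" --pt "0 0 -0.8 0 0 0 75" --pt "0 0 -0.9 0 0 0 85" --pt "0 0 -0.9 0 0 0 85" --pt "0 0 -0.8 0 0 0 85"

```text
time_s: 34.98
position: [0.5044, 0.3174, 0.1449]
tcp_rot: [3.141, -0.002, 3.075]
force: [1.0, 0.4, -0.4]
gripper_width: 0.994
```

```bash
python3 - <<'E'
from meas import *
t=snap('wrist','w13.png'); tops(t,.02,.1)
E
python3 plan.py .449 -.0028 .14 187.7 85 16
```

```text
px [277. 219.] n 4412 3644 ztop 0.068 med [0.502  0.3177] rect mm [503.4 317.5] [39.1 39.3] 77.6
px [278. 308.] n 3310 1392 ztop 0.073 med [0.5656 0.3142] rect mm [567.9 314.3] [25.9 25.3] 2.7
px [ 75. 410.] n 536 157 ztop 0.045 med [0.6661 0.1326] rect mm [668.9 134.3] [17.2  4.3] 37.8
t 35.03 pos [0.5059 0.3184 0.1492] rot [1.7978e+02 1.7000e-01 1.7619e+02] d mm [ -56.9 -321.2   -9.2] turn units [ 0.04  0.04 -2.3 ] w 1.001
[[0.09,-0.81,0.02,0,0,-0.14,85],[0.1,-0.81,0.02,0,0,-0.14,85],[0.11,-0.81,0.02,0,0,-0.14,85],[0.12,-0.81,0.02,0,0,-0.14,85],[0.13,-0.81,0.02,0,0,-0.14,85],[0.14,-0.8,0.02,0,0,-0.14,85],[0.15,-0.8,0.02,0,0,-0.14,85],[0.16,-0.8,0.02,0,0,-0.14,85]]
[[0.17,-0.8,0.02,0,0,-0.14,85],[0.18,-0.8,0.02,0,0,-0.14,85],[0.19,-0.79,0.02,0,0,-0.14,85],[0.2,-0.79,0.02,0,0,-0.14,85],[0.21,-0.79,0.02,0,0,-0.14,85],[0.22,-0.79,0.02,0,0,-0.14,85],[0.23,-0.78,0.02,0,0,-0.14,85],[0.24,-0.78,0.02,0,0,-0.14,85]]
```

View pics/w13.png

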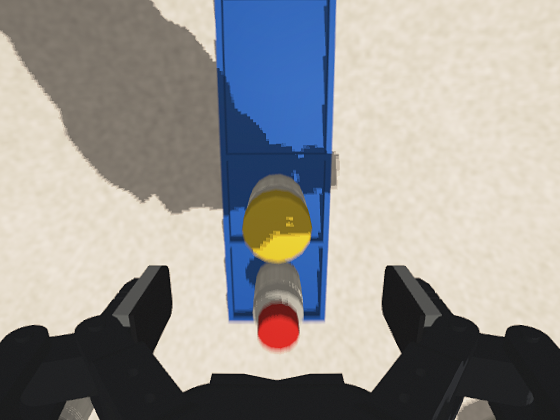

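The pot is upright in the middle compartment at (0.5034, 0.3175), top at 0.068, and the red bottle hasn't moved. Last item: the rack.

carry_out --pt "0.09 -0.81 0 0 0 -0.14 85" --pt "0.1 -0.81 0 0 0 -0.14 85" --pt "0.11 -0.81 0 0 0 -0.14 85" --pt "0.12 -0.81 0 0 0 -0.14 85" --pt "0.13 -0.81 0 0 0 -0.14 85" --pt "0.14 -0.8 0 0 0 -0.14 85" --pt "0.15 -0.8 0 0 0 -0.14 85" --pt "0.16 -0.8 0 0 0 -0.14 85"

```text
time_s: 35.7
position: [0.4753, 0.1558, 0.1434]
tcp_rot: [3.141, -0.002, -3.11]
force: [1.0, 0.0, 0.6]
gripper_width: 0.995
```

carry_out --pt "0.17 -0.8 0 0 0 -0.14 85" --pt "0.18 -0.8 0 0 0 -0.14 85" --pt "0.19 -0.8 0 0 0 -0.14 85" --pt "0.2 -0.8 0 0 0 -0.14 85" --pt "0.21 -0.8 0 0 0 -0.14 85" --pt "0.22 -0.8 0 0 0 -0.14 85" --pt "0.23 -0.78 0 0 0 -0.14 85" --pt "0.24 -0.78 0 0 0 -0.14 85"

```text
time_s: 36.37
position: [0.4461, -0.0059, 0.1435]
tcp_rot: [3.141, -0.002, -3.012]
force: [-0.8, 0.8, -0.4]
gripper_width: 0.995
```

carry_out --pt "0 0 0 0 0 0 85" --pt "0 0 0 0 0 0 85"

```text
time_s: 36.53
position: [0.4463, -0.0056, 0.1434]
tcp_rot: [3.141, -0.002, -3.015]
force: [0.1, 0.9, 1.6]
gripper_width: 0.995
```

```bash
python3 - <<'E'
from meas import *
t=snap('wrist','w14.png'); tops(t,.02,.1); tops(snap('top'))
E
python3 plan.py .449 -.0028 .042 187.7 85 5
```

```text
px [281. 218.] n 10219 5003 ztop 0.064 med [ 0.4443 -0.0028] rect mm [448.6  -2.6] [76.  35.8] 7.9
px [ 87. 415.] n 182 134 ztop 0.031 med [ 0.6542 -0.1451] rect mm [ 654.3 -145.1] [ 2.9 24.9] 17.1
px [319. 151.] n 885 725 ztop 0.067 med [ 0.691  -0.1189] rect mm [ 690.9 -119. ] [85.3 50.4] 18.5
px [217. 153.] n 296 231 ztop 0.067 med [0.68   0.1188] rect mm [679.7 119. ] [38.6 38.7] 18.2
px [267. 154.] n 202 101 ztop 0.072 med [0.6815 0.0034] rect mm [681.6   3.4] [24.1 22.9] 1.0
px [132. 199.] n 233 106 ztop 0.075 med [0.5685 0.3145] rect mm [568.5 314.4] [23.9 23.7] 2.4
px [405. 225.] n 226 102 ztop 0.075 med [ 0.5213 -0.3205] rect mm [ 521.2 -320.6] [23.7 24.4] 80.6
px [128. 227.] n 311 227 ztop 0.070 med [0.5036 0.317 ] rect mm [502.9 317.3] [36.  38.6] 86.6
px [400. 259.] n 995 814 ztop 0.070 med [ 0.4401 -0.3056] rect mm [ 440.8 -306.5] [52.2 84.3] 77.7
t 36.63 pos [ 0.4465 -0.0046  0.1432] rot [ 1.7996e+02 -1.0000e-01 -1.7263e+02] d mm [   2.5    1.8 -101.2] turn units [ 0.01 -0.02 -0.07] w 0.997
[[-0.02,0.01,0.81,0,0,-0.01,85],[-0.02,0.01,0.81,0,0,-0.01,85],[-0.02,0.01,0.81,0,0,-0.01,85],[-0.02,0.01,0.81,0,0,-0.01,85],[-0.02,0.01,0.81,0,0,-0.01,85]]
```

View pics/w14.png

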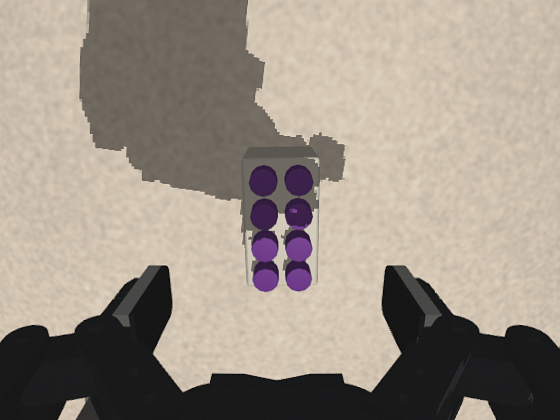

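The rack is at (281,220), between the open fingers. The spares and placed items are unmoved. I'll descend and grip.

carry_out --pt "-0.03 0.03 0.8 0 0 -0.03 85" --pt "-0.03 0.03 0.8 0 0 -0.03 85" --pt "-0.03 0 0.8 0 0 0 85" --pt "0 0 0.8 0 0 0 85" --pt "0 0 0.7 0 0 0 85" --pt "0 0 0.1 0 0 0 65" --pt "0 0 0 0 0 0 36" --pt "0 0 0 0 0 0 36"

```text
time_s: 37.3
position: [0.4486, -0.0026, 0.0436]
tcp_rot: [3.141, -0.002, -3.007]
force: [-0.3, -0.5, 0.6]
gripper_width: 0.6
```

carry_out --pt "0 0 0 0 0 0 36" --pt "0 0 0 0 0 0 36" --pt "0 0 0 0 0 0 36" --pt "0 0 0 0 0 0 36" --pt "0 0 0 0 0 0 36"

```text
time_s: 37.72
position: [0.4492, -0.003, 0.0442]
tcp_rot: [3.141, 0.0, -3.007]
force: [-0.4, 1.1, 6.3]
gripper_width: 0.529
```

carry_out --pt "0 0 -0.4 0 0 0 36" --pt "0 0 -0.8 0 0 0 36" --pt "0 0 -0.8 0 0 0 36" --pt "0 0 -0.8 0 0 0 36" --pt "0 0 -0.8 0 0 0 36" --pt "0 0 -0.8 0 0 0 36" --pt "0 0 0 0 0 0 36"

```text
time_s: 38.3
position: [0.4501, -0.0033, 0.1571]
tcp_rot: [-3.141, 0.003, -3.008]
force: [0.9, 0.4, 0.0]
gripper_width: 0.529
```

```bash
python3 plan.py .4203 .3227 .155 176.4 36 16
```

```text
t 38.30 pos [ 0.4501 -0.0033  0.1571] rot [-179.97    0.19 -172.33] d mm [-29.8 326.   -2.1] turn units [-0.    0.04  2.25] w 0.529
[[-0.03,0.82,0,0,0,0.14,36],[-0.02,0.82,0,0,0,0.14,36],[-0.01,0.82,0,0,0,0.14,36],[0,0.82,0,0,0,0.14,36],[0.01,0.82,0,0,0,0.14,36],[0.02,0.82,0,0,0,0.14,36],[0.03,0.82,0,0,0,0.14,36],[0.04,0.82,0.01,0,0,0.14,36]]
[[0.05,0.82,0.01,0,0,0.14,36],[0.06,0.82,0.01,0,0,0.14,36],[0.07,0.82,0.01,0,0,0.14,36],[0.08,0.81,0.01,0,0,0.14,36],[0.09,0.81,0.01,0,0,0.14,36],[0.1,0.81,0.01,0,0,0.14,36],[0.11,0.81,0.01,0,0,0.14,36],[0.12,0.81,0.01,0,0,0.14,36]]
```

carry_out --pt "-0.03 0.82 0 0 0 0.14 36" --pt "-0.02 0.82 0 0 0 0.14 36" --pt "-0.01 0.82 0 0 0 0.14 36" --pt "0 0.82 0 0 0 0.14 36" --pt "0.01 0.82 0 0 0 0.14 36" --pt "0.02 0.82 0 0 0 0.14 36" --pt "0.03 0.82 0 0 0 0.14 36" --pt "0.04 0.82 0 0 0 0.14 36"

```text
time_s: 38.97
position: [0.4317, 0.1608, 0.1523]
tcp_rot: [-3.141, -0.003, -3.106]
force: [-0.2, 0.0, -1.1]
gripper_width: 0.525
```

carry_out --pt "0.05 0.82 0 0 0 0.14 36" --pt "0.06 0.82 0 0 0 0.14 36" --pt "0.07 0.82 0 0 0 0.14 36" --pt "0.08 0.8 0 0 0 0.14 36" --pt "0.09 0.8 0 0 0 0.14 36" --pt "0.1 0.8 0 0 0 0.14 36" --pt "0.11 0.8 0 0 0 0.14 36" --pt "0.12 0.8 0 0 0 0.14 36"

```text
time_s: 39.63
position: [0.4158, 0.3224, 0.1522]
tcp_rot: [-3.141, -0.003, 3.08]
force: [0.1, -0.4, -1.3]
gripper_width: 0.531
```

carry_out --pt "0 0 0 0 0 0 36" --pt "0 0 0 0 0 0 36"

```text
time_s: 39.8
position: [0.4158, 0.3221, 0.1521]
tcp_rot: [-3.14, -0.003, 3.082]
force: [0.8, -0.2, -2.2]
gripper_width: 0.531
```

```bash
python3 - <<'E'
from meas import *
t=snap('wrist','w15.png'); tops(t,.02,.2)
E
python3 plan.py .4203 .3227 .053 176.4 36 6
```

```text
px [277. 303.] n 49430 7246 ztop 0.197 med [0.4059 0.3322] rect mm [412.7 322.4] [120.5  31.1] 86.4
t 39.85 pos [0.4159 0.3214 0.1522] rot [-179.92   -0.2   176.53] d mm [  4.4   1.3 -99.2] turn units [-0.02 -0.04  0.03] w 0.532
[[-0.03,0.01,0.66,0,-0.01,0,36],[-0.03,0.01,0.66,0,-0.01,0,36],[-0.03,0.01,0.66,0,-0.01,0,36],[-0.03,0.01,0.66,0,-0.01,0,36],[-0.03,0.01,0.66,0,-0.01,0,36],[-0.03,0.01,0.66,0,-0.01,0,36]]
```

View pics/w15.png

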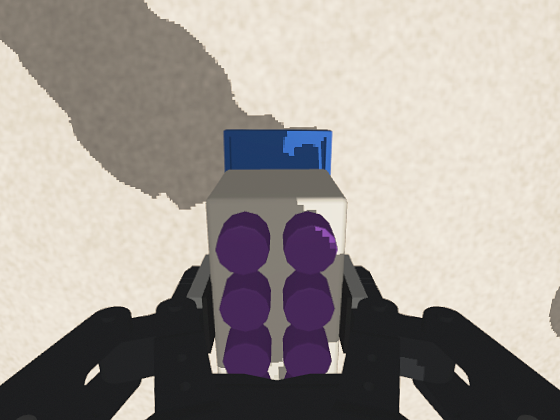

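The rack is held level over the blue long compartment and needs 4 mm more along x. I'll lower it.

carry_out --pt "-0.06 0.02 0.6 0 0 0 36" --pt "-0.06 0.02 0.7 0 0 0 36" --pt "-0.06 0 0.7 0 0 0 36" --pt "0 0 0.7 0 0 0 36" --pt "0 0 0.7 0 0 0 36" --pt "0 0 0.4 0 0 0 36" --pt "0 0 0.2 0 0 0 36" --pt "0 0 0 0 0 0 36"

```text
time_s: 40.52
position: [0.4202, 0.3215, 0.052]
tcp_rot: [-3.14, -0.004, 3.079]
force: [0.6, -0.3, -1.6]
gripper_width: 0.528
```

carry_out --pt "0 0 0.06 0 0 0 36" --pt "0 0 0.04 0 0 0 36" --pt "0 0 0.02 0 0 0 36" --pt "0 0 0 0 0 0 36"

```text
time_s: 40.85
position: [0.421, 0.3228, 0.0506]
tcp_rot: [3.141, -0.002, 3.08]
force: [-0.6, 0.1, -1.1]
gripper_width: 0.524
```

carry_out --pt "0 0 0.06 0 0 0 36" --pt "0 0 0.04 0 0 0 36" --pt "0 0 0.03 0 0 0 36" --pt "0 0 0 0 0 0 36"

```text
time_s: 41.18
position: [0.4207, 0.3226, 0.0472]
tcp_rot: [3.141, -0.002, 3.08]
force: [-2.1, -1.1, 2.3]
gripper_width: 0.528
```

carry_out --pt "0 0 0.01 0 0 0 36" --pt "0 0 0 0 0 0 52" --pt "0 0 0 0 0 0 58" --pt "0 0 0 0 0 0 68" --pt "0 0 -0.4 0 0 0 72" --pt "0 0 -0.8 0 0 0 80" --pt "0 0 -0.9 0 0 0 85" --pt "0 0 -0.9 0 0 0 85"

```text
time_s: 41.85
position: [0.4206, 0.3223, 0.1226]
tcp_rot: [-3.141, -0.003, 3.08]
force: [0.9, 0.8, 1.0]
gripper_width: 0.999
```

carry_out --pt "0 0 -0.9 0 0 0 85" --pt "0 0 -0.9 0 0 0 85" --pt "0.5 -0.5 -0.5 0 0 0 85" --pt "0.7 -0.7 0 0 0 0 85" --pt "0.7 -0.7 0 0 0 0 85" --pt "0.5 -0.7 0 0 0 0 85" --pt "0.3 -0.7 0 0 0 0 85" --pt "0 0 0 0 0 0 85"

```text
time_s: 42.52
position: [0.3467, 0.2421, 0.18]
tcp_rot: [-3.141, -0.002, 3.08]
force: [-0.0, -0.8, 0.1]
gripper_width: 0.998
```

carry_out --pt "0 -0.8 0 0 0 0 85" --pt "0 -0.8 0 0 0 0 85" --pt "0 -0.8 0 0 0 0 85" --pt "0 -0.8 0 0 0 0 85" --pt "0 0 0 0 0 0 85" --pt "0 0 0 0 0 0 85"

```text
time_s: 43.02
position: [0.3442, 0.1642, 0.1798]
tcp_rot: [3.141, -0.001, 3.078]
force: [0.8, -0.6, -0.1]
gripper_width: 0.997
```

Run:
```python
from meas import *
t=snap('top','t16.png'); tops(t); snap('side','s16.png')
print(robot.state()['force'],robot.state()['time_s'])
B=((484.2,318.7),-3.6); G=((500.7,-318.8),-11.2)
P=cloud(t)
for nm,(c,a),pt in [('red',B,(568.5,314.4)),('pot',B,(503,317.3)),('amber',G,(521,-321)),('orange',G,(440,-307))]:
    a=np.radians(a); d=np.array(pt)-c; print(nm,[round(float(d@[np.cos(a),np.sin(a)]),1),round(float(d@[-np.sin(a),np.cos(a)]),1)])
```

```text
px [319. 151.] n 886 722 ztop 0.067 med [ 0.6909 -0.119 ] rect mm [ 691.2 -118.9] [84.7 50. ] 18.5
px [217. 153.] n 297 227 ztop 0.067 med [0.6799 0.1187] rect mm [679.9 119. ] [37.7 37.9] 16.8
px [267. 154.] n 199 98 ztop 0.072 med [0.6814 0.0034] rect mm [681.8   3.4] [23.5 22.9] 0.9
px [131. 199.] n 233 105 ztop 0.075 med [0.5684 0.3147] rect mm [568.7 314.1] [23.7 23.7] 0.6
px [405. 225.] n 224 102 ztop 0.075 med [ 0.5203 -0.321 ] rect mm [ 520.4 -321. ] [24.5 23.1] 61.9
px [128. 227.] n 313 233 ztop 0.070 med [0.5036 0.3174] rect mm [503.7 317.3] [36.5 37.6] 1.2
px [400. 259.] n 995 806 ztop 0.070 med [ 0.4401 -0.3056] rect mm [ 440.9 -306.7] [52.2 84.1] 77.9
px [124. 261.] n 795 324 ztop 0.069 med [0.4187 0.3244] rect mm [422.6 322.7] [36.6 75.7] 88.4
[-0.03955215 -0.15133858 -0.56476897] 43.1167
red [84.4, 1.0]
pot [18.9, -0.2]
amber [20.3, 1.8]
orange [-61.8, -0.2]
```

View pics/t16.png

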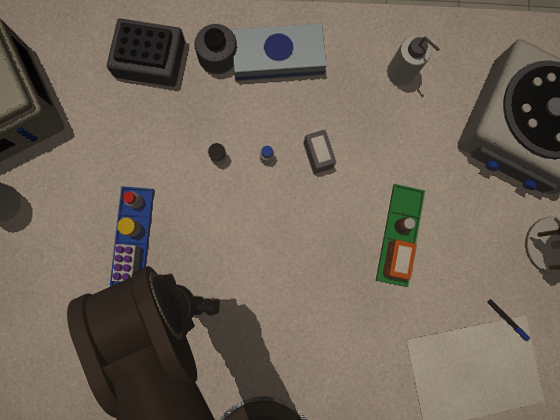

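View pics/s16.png

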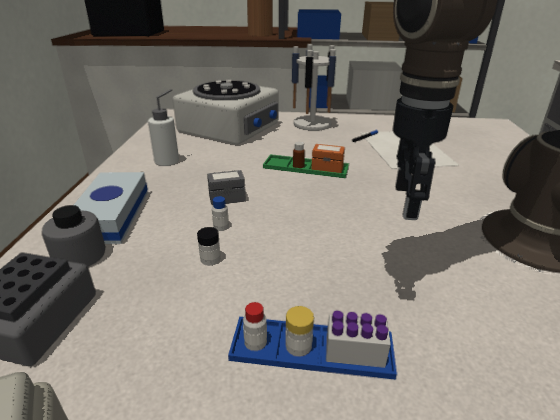

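Both kits are in place: red (131,199), yellow (128,227) and the rack (124,262) in the blue tray, amber (405,225) and the orange box (400,260) in the green. The spares haven't moved, and the gripper is free of everything. I'll hand in.

```bash
python3 -c "
from h import *
print(robot.hand_in())"
```

```text
the job is handed in; nothing more can be done
None
```

I made up both kits and handed the job in at about 43 s; the hand-in gives no verdict. The blue tray holds the red-capped bottle (far compartment), the yellow-lidded pot (middle) and the tube rack (long). The green tray holds the amber bottle (middle) and the orange tip box (long).

**Last checks:** by depth from the top camera, each item is within about 3 mm of its compartment centre along the tray and 2 mm across. Their tops are at the height expected on the tray floor. The rack and tip box lie within about 2° of the tray direction. The three spares measured within about 1 mm of where they started. The final side picture shows everything upright and the gripper free.

**What went wrong or disagreed:**
- **Wrist turn:** at the start I turned the wrist the wrong way and the last joint reached the end of its range. This swung the arm aside over empty bench, touching nothing, and I turned back. I can't rule out that the judge counts this as passing the joint's range; it read 3.142 rad against the 3.14 listed.
- **Height offset:** the top camera's depth read about 2 to 3 mm high throughout; the wrist camera gave the expected heights.
- **Network marks:** one of the two black-pot marks was really the amber bottle, and the rack was missed, so I used depth and colour instead.

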